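Sort returned keys by length and book them in

TASK

Sort the returned steel keys on the bench by length: lay each one flat in the tray that is just longer than it, with its ends towards that tray's two orange end walls. Once all are sorted, pick up the hand scanner, aim it at the bar code on the job card from about 100 mm away and hold it still for a good second, then lay it back in its cradle the way it lay. Leave the other things on the bench where they are.

Things in the scene. Friction and masses are not known exactly. Their poses are not given: they have to be found in the camera images.
- key70a: square steel bar key with half-round ends, two small dark dots on top, 70 mm long, 20 mm wide, 20 mm high, 0.216 kg or up to 20 % either way; starts lying flat on the bench; origin at its centre, x along its length, z up at the start; any of its four long sides may be up in the tray. May be absent
- key70b: square steel bar key with half-round ends, two small dark dots on top, 70 mm long, 20 mm wide, 20 mm high, 0.216 kg or up to 20 % either way; starts lying flat on the bench; origin at its centre, x along its length, z up at the start; any of its four long sides may be up in the tray. May be absent
- key70c: square steel bar key with half-round ends, two small dark dots on top, 70 mm long, 20 mm wide, 20 mm high, 0.216 kg or up to 20 % either way; starts lying flat on the bench; origin at its centre, x along its length, z up at the start; any of its four long sides may be up in the tray. May be absent
- key100a: square steel bar key with half-round ends, two small dark dots on top, 100 mm long, 20 mm wide, 20 mm high, 0.308 kg or up to 20 % either way; starts lying flat on the bench; origin at its centre, x along its length, z up at the start; any of its four long sides may be up in the tray. May be absent
- key100b: square steel bar key with half-round ends, two small dark dots on top, 100 mm long, 20 mm wide, 20 mm high, 0.308 kg or up to 20 % either way; starts lying flat on the bench; origin at its centre, x along its length, z up at the start; any of its four long sides may be up in the tray. May be absent
- key100c: square steel bar key with half-round ends, two small dark dots on top, 100 mm long, 20 mm wide, 20 mm high, 0.308 kg or up to 20 % either way; starts lying flat on the bench; origin at its centre, x along its length, z up at the start; any of its four long sides may be up in the tray. May be absent
- key130a: square steel bar key with half-round ends, two small dark dots on top, 130 mm long, 20 mm wide, 20 mm high, 0.4 kg or up to 20 % either way; starts lying flat on the bench; origin at its centre, x along its length, z up at the start; any of its four long sides may be up in the tray. May be absent
- key130b: square steel bar key with half-round ends, two small dark dots on top, 130 mm long, 20 mm wide, 20 mm high, 0.4 kg or up to 20 % either way; starts lying flat on the bench; origin at its centre, x along its length, z up at the start; any of its four long sides may be up in the tray. May be absent
- tray70: fixed teal tray, the row for the 70 mm keys: inside 90 mm along y (between two orange end walls) and 175 mm along x (between teal side walls), room for three keys side by side; walls 5 mm thick, 25 mm high, floor 4 mm thick; origin under its middle at bench level, z up. The three trays stand in a line in any order, a white strip on the outside facing the robot
- tray100: fixed teal tray, the row for the 100 mm keys: inside 120 mm along y (between two orange end walls) and 175 mm along x (between teal side walls), room for three keys side by side; walls 5 mm thick, 25 mm high, floor 4 mm thick; origin under its middle at bench level, z up. The three trays stand in a line in any order, a white strip on the outside facing the robot
- tray130: fixed teal tray, the row for the 130 mm keys: inside 150 mm along y (between two orange end walls) and 175 mm along x (between teal side walls), room for three keys side by side; walls 5 mm thick, 25 mm high, floor 4 mm thick; origin under its middle at bench level, z up. The three trays stand in a line in any order, a white strip on the outside facing the robot
- scanner: yellow and black hand scanner, 0.18 kg: a level straight handle 140 mm long (x from -80 to +60 mm), 30 mm wide, 30 mm high with a black head at its front (+x) end that points 45 degrees down; origin in the middle of the handle's width at its underside, x forward along the handle, z up. It starts lying in the cradle
- scanner_grip (a point): where to grip the scanner handle from above across its 30 mm width: near its balance point, 5 mm behind the scanner's origin and 15 mm above the handle's underside
- scanner_head: the scanner's head, rigid with it: origin at the centre of the red window, 92.5 mm ahead of the scanner's origin and 12.5 mm below the handle's underside; its x axis is the beam, forward and 45 degrees down when the handle is level; y is the scanner's y. It reads a code 60 to 140 mm from the window along the beam and within 20 mm of the beam's line
- cradle: fixed black scanner cradle, origin at bench level, x along the handle towards the scanner's head, z up: two saddles 12 mm thick (x = -55 and +30 mm), seats 45 mm above the bench, lips 12 mm higher and 38 mm apart either side of the handle; free space for fingers between the saddles, above a base plate 8 mm high
- cradle_seat (a point): where the scanner's origin rests when it lies in the cradle: 45 mm above the cradle's origin
- card: fixed job card lying on the bench, grey holder 80 x 120 x 6 mm with white paper; origin under its middle, z up. Card and cradle stand one on each side of the bench, either one on the left
- barcode (a point): middle of the black-striped bar code on the top of the job card, 7 mm above the bench; stripes run along the card's x
- tape: cardboard-coloured tape roll, 84 mm across, 25 mm high; origin at its underside; a bystander to leave alone
- carton: small cardboard carton 60 x 80 x 50 mm; origin at its underside; a bystander to leave alone
- mug: white mug 80 mm across, 70 mm high; origin at its underside; a bystander to leave alone
- tin: upright tin 66 mm across, 65 mm high; origin at its underside; a bystander to leave alone
- screwdriver: screwdriver lying behind the trays; origin at its underside; a bystander to leave alone
- caliper: steel caliper with black slide, lying behind the trays, about 160 mm long; origin at its underside; a bystander to leave alone
Not all that is in view belongs to the job. What is shaped like the key130a but purple or yellow is not meant.

How it is judged:
By the outcome, as a careful person would: the job done as asked, in the order asked, and still so for the second after the job is handed in, with the robot touching nothing.
Of key70a, key70b, key70c, key100a, key100b, key100c, key130a, key130b only 6 to 8 are there at a start; the rules pass over those that are not, and their reading is None.
At some moment in a run one of key70a, key70b, key70c, key100a, key100b, key100c, key130a, key130b may be knocked a few centimetres aside while the robot is not near it.
It also fails if it takes over 210 s, if anything falls off the work surface, if the arm or the gripper's body presses on something with over 40 N, if the wrist force passes 120 N, or if a joint passes its speed limit or range.

ROBOT

A 6-joint arm with a two-finger parallel gripper is mounted at the origin on the work surface. World frame = base frame: x ahead of the robot, y to its left, z up, the work surface at z = 0. Lengths are in mm, angles in rad, forces in N, time in s.
With the tool pointing down it reaches from about 400 to 925 mm from the base axis. Payload 12.5 kg.
Tool frame: the origin (TCP) lies between the finger pads; the fingertips stand env.tip_extent ahead of it and the grasp point (between the pads) lies 11 mm behind it (env.tip_extent is the distance from the TCP to the fingertips, in mm); z points along the fingers, y is the line along which they close (so a half turn about z gives the same grasp; the last joint's range is limited). The gripper opens to 95 mm and grips with 3 to 60 N. Pads are 20 mm wide; open, the fingers measure 119 mm over their backs; the gripper's body (75 mm by 180 mm) begins 59 mm behind the grasp point.
Start: joints at [1.109, 0.491, 1.559, -0, 1.092, -0.106], TCP at [217.698, 585.882, 186.961] pointing down, gripper open.
Joint ranges: [-3.1, 3.1], [-0.84, 2.19], [0.05, 2.79], [-1.13, 4.28], [0.06, 2.93], [-2.69, 2.69]. Speed limits (rad/s): [2.22, 2.22, 2.79, 3.14, 3.14, 3.14].

INTERFACE

Orientations are given as [roll, pitch, yaw] about the fixed x, y, z axes, in that order (R = Rz(yaw) Ry(pitch) Rx(roll)).
In Python, from cell import env gives the robot as it stands.
- The arm moves only by the tool carry_out, never from a script. Its argument "motion" is a list of rows, each a list of 5 numbers: the shift along the tool's x, y, z in mm, then the turn about the tool's z in degrees, then the closure, from 0 (fully open) to 1 (shut). A call has 1 to 12 rows; each row shifts and turns the commanded pose from where the row before left it, along the tool's axes as they then stand; what a row does not reach is not made up. A row lasts 1/10 s, in which the tool goes at most 50 mm and 8.59 degrees, less where a joint would pass 70% of its speed; a pose out of reach is approached as far as the arm can. A call with a gripper value outside its range is refused whole. The fingers move at their own pace and stop on an object; the grip force is fixed at half the most. Time passes only in rows, so rows that do not move let the fingers close. It gives the time, the measured TCP pose, the force, the opening and the grip force at its end, in the units of the state.
- env.state(): the state, without advancing time (a new reading comes with each control period).
- env.read_camera(name): name is "scene" or "side" or "wrist"; returns a dict with "color" (420x560x3 uint8, red, green, blue), "K" (3x3 intrinsics, pixels), "R" (3x3) and "t" (3): a world point X has camera coordinates R X + t; the wrist camera has in their place "hand_eye" (4x4, takes a point from camera to tool coordinates, whose origin is the TCP and whose axes are the flange's). Camera axes: x right, y down, z forward; pixel columns grow to the right and rows downward; lengths in mm; the calibration is good to about 2 mm. The wrist camera is an equidistant fisheye: a pixel r from the principal point sees the ray r / f radians off the axis. A picture is of the moment at which its call begins: read the wrist's pose just before it. There is no depth.
- env.job_done(): hands the job in; it is judged then, once.
The state is a dict: "t": time; "joints": joint angles; "qvel": joint speeds; "tau": joint torques, N m; "eef_pos": TCP position; "tcp_rot": TCP orientation; "ft_force": force on the tool from outside, world axes, zero at the start; "moment": the same for the moment, N m; "opening": opening from 0.0 (shut) to 1.0 (fully open); "grip_force": force on a finger pad.
Only numpy, scipy, OpenCV 4.12 (cv2) and the standard library are available. Lean on these libraries where they do the work, as an engineer would, in place of code of your own. Each camera call takes 0.05 s, during which the arm holds its last target. There are 200 camera calls.

## Working session

There is one attempt and no reset: what is moved stays moved. The work goes in short steps, Python scripts to look and compute and a tool call to move; the robot and the scene stay as the last step left them, time stands still between calls to the robot, and variables do not carry over. Pictures are saved under pics/ and viewed, at most 14 in all, crops included, and the job is handed in when it is done.

Besides the shell and the picture viewer there is one more tool, called by a JSON object that holds its "method" and its "body", one argument or row to a line. carry_out: Moves the arm, as the interface text tells. Its arguments: {"type":"object","properties":{"motion":{"type":"array"}},"required":["motion"]}

```bash
ls; mkdir -p pics; python3 - <<'E'
from cell import env
import cv2,numpy as np
print(env.state(), env.tip_extent)
for n in ["scene","side","wrist"]:
    c=env.read_camera(n); cv2.imwrite(f"pics/{n}0.png",c["color"][:,:,::-1])
    print(n,{k:np.round(v,3).tolist() for k,v in c.items() if k!="color"})
E
```

```text
pics
{'t': 0.0, 'joints': array([ 1.10938801e+00,  4.91546526e-01,  1.55945834e+00,  2.03433188e-05,
        1.09167269e+00, -1.05577757e-01]), 'qvel': array([ 8.28966764e-04,  8.61509808e-05,  1.55460015e-03, -4.77650847e-04,
        1.84620308e-03,  2.40748727e-04]), 'tau': array([-1.38920070e-03, -6.12641287e+01, -2.58198363e+01,  6.91285031e-02,
        4.81819664e-02, -9.46741216e-05]), 'eef_pos': array([217.57004788, 585.61939531, 186.36679468]), 'tcp_rot': array([-3.14051570e+00, -1.32270359e-04,  2.78575264e+00]), 'ft_force': array([-0.4917475 ,  0.05322874, -0.24282026]), 'moment': array([-0.0181543 , -0.01690361, -0.01947704]), 'grip_force': 0.0, 'opening': 0.9983803633512629} 8.0
scene {'K': [[394.725, 0.0, 282.982], [0.0, 394.725, 201.909], [0.0, 0.0, 1.0]], 'R': [[-0.24, 0.971, -0.012], [0.55, 0.126, -0.825], [-0.8, -0.205, -0.565]], 't': [125.44, -230.39, 1559.948]}
side {'K': [[406.54, 0.0, 276.134], [0.0, 406.54, 212.759], [0.0, 0.0, 1.0]], 'R': [[-0.997, -0.076, -0.012], [-0.048, 0.731, -0.68], [0.061, -0.678, -0.733]], 't': [555.989, 79.963, 968.067]}
wrist {'K': [[325.192, 0.0, 282.268], [0.0, 325.192, 214.401], [0.0, 0.0, 1.0]], 'hand_eye': [[-0.0, -0.962, -0.274, 76.87], [1.0, -0.0, -0.0, 0.244], [0.0, -0.274, 0.962, -197.428], [0.0, 0.0, 0.0, 1.0]]}
```

View pics/scene0.png

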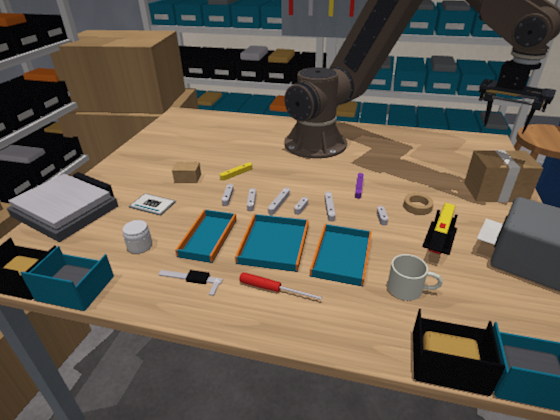

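View pics/side0.png

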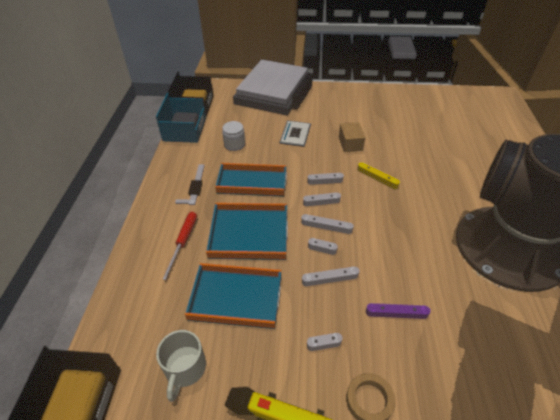

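The scene view shows six grey keys at (228,194), (252,199), (279,200), (301,205), (330,206) and (382,214). The look-alikes are yellow at (236,171) and purple at (360,185). The card is at (153,204), the cradle and scanner at (441,228). In the side view the keys are at (325,178), (322,199), (327,223), (322,245), (330,275) and (324,341). I'll rectify next.

```bash
cat > h.py <<'E'
from cell import env
import cv2, numpy as np
from scipy.spatial.transform import Rotation as Ro
def rect(n,z,x0,x1,y0,y1,s=1.0,c=None):
    """top-down image of plane z: column=(y1-y)*s, row=(x1-x)*s"""
    st=env.state(); c=c or env.read_camera(n)
    r,q=np.mgrid[0:int((x1-x0)*s),0:int((y1-y0)*s)]
    P=np.stack([x1-r/s,y1-q/s,np.full(r.shape,float(z))],-1)
    uv=proj(n,c,P,st).astype(np.float32)
    return cv2.remap(c["color"],uv[...,0],uv[...,1],cv2.INTER_LINEAR)
def proj(n,c,P,st):
    K=c["K"]
    if n=="wrist":
        H=c["hand_eye"]; Rt=Ro.from_euler("xyz",st["tcp_rot"]).as_matrix()
        p=((P-st["eef_pos"])@Rt-H[:3,3])@H[:3,:3]
        rr=np.linalg.norm(p[...,:2],axis=-1); th=np.arctan2(rr,p[...,2]); k=th/np.maximum(rr,1e-9)
        return np.stack([K[0,0]*k*p[...,0]+K[0,2],K[1,1]*k*p[...,1]+K[1,2]],-1)
    p=P@c["R"].T+c["t"]
    return np.stack([K[0,0]*p[...,0]/p[...,2]+K[0,2],K[1,1]*p[...,1]/p[...,2]+K[1,2]],-1)
E
python3 - <<'E'
from h import *
b=(300,850,-400,400)
a=rect("side",20,*b); cv2.imwrite("pics/r1.png",a[:,:,::-1])
a=rect("scene",20,*b); cv2.imwrite("pics/r2.png",a[:,:,::-1])
E
```

```text
(no output)
```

View pics/r1.png

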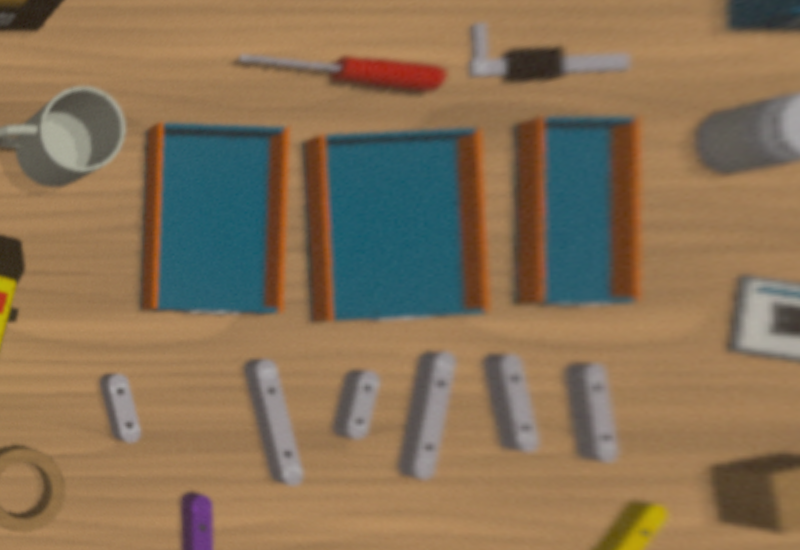

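From above, the trays left to right are 100, 130 and 70. The keys left to right are 70, 130, 70, 130, 100 and 100, with two of each length present. I'll move the wrist camera over them.

{"method": "carry_out", "body": {
  "motion": [
    [-33, -34, -13, 0, 0],
    [-33, -34, -13, 0, 0],
    [-33, -34, -13, 0, 0],
    [-33, -34, -13, 0, 0],
    [-33, -34, -13, 0, 0],
    [-33, -34, -13, 0, 0],
    [-33, -34, -13, 0, 0],
    [-33, -34, -13, 0, 0],
    [-33, -34, -13, 0, 0],
    [-33, -34, -13, 0, 0],
    [-33, -34, -13, 0, 0],
    [-33, -34, -13, 0, 0]
  ]
}}

```text
t: 1.45
eef_pos: [447.0, 63.5, 343.7]
tcp_rot: [3.141, 0.001, 2.786]
ft_force: [-0.0, 0.7, 0.3]
opening: 0.997
grip_force: 0.0
```

{"method": "carry_out", "body": {
  "motion": [
    [-27, -25, -4, -6.8, 0.3],
    [-24, -28, -4, -6.8, 0.3],
    [0, 0, 0, -6.8, 0.3],
    [0, 0, 0, 0, 0.3],
    [0, 0, 0, 0, 0.3]
  ]
}}

```text
t: 1.95
eef_pos: [479.9, 0.0, 350.8]
tcp_rot: [3.141, -0.0, 3.138]
ft_force: [-1.4, 0.6, 0.2]
opening: 0.709
grip_force: 0.0
```

```bash
cat >> h.py <<'E'
def keys(im,b,s):
    """grey blobs -> (x,y,len,wid,angle of long axis from world x, rad)"""
    x0,x1,y0,y1=b; hsv=cv2.cvtColor(im,cv2.COLOR_RGB2HSV)
    m=((hsv[...,1]<60)&(hsv[...,2]>85)).astype(np.uint8)
    m=cv2.morphologyEx(m,cv2.MORPH_CLOSE,np.ones((int(9*s),)*2,np.uint8))
    out=[]
    for c in cv2.findContours(m,cv2.RETR_EXTERNAL,cv2.CHAIN_APPROX_NONE)[0]:
        if cv2.contourArea(c)<700*s*s: continue
        (u,v),_,_=r=cv2.minAreaRect(c); p=cv2.boxPoints(r); e=[p[1]-p[0],p[2]-p[1]]
        L=[np.linalg.norm(q) for q in e]; d=e[int(np.argmax(L))]
        a=np.arctan2(-d[0],-d[1]); a=(a+np.pi/2)%np.pi-np.pi/2
        out.append([x1-v/s,y1-u/s,max(L)/s,min(L)/s,a])
    return np.round(np.array(out),2)
E
python3 - <<'E'
from h import *
np.set_printoptions(suppress=True)
st=env.state(); print(st["t"],st["eef_pos"],st["tcp_rot"],st["opening"])
b=(350,870,-300,400)
c=env.read_camera("wrist"); cv2.imwrite("pics/w1.png",c["color"][:,:,::-1])
im=rect("wrist",20,*b,c=c); cv2.imwrite("pics/rw1.png",im[:,:,::-1]); print(keys(im,b,1))
E
```

```text
1.95 [479.85242797   0.03595047 350.82944021] [ 3.14136039 -0.00025587  3.13848087] 0.7086231303972838
[[ 442.5   270.5    71.55   28.86    0.24]
 [ 445.78   35.55   69.63   21.66   -0.23]
 [ 437.5  -199.34   99.76   26.83    0.16]
 [ 428.29  118.32  130.24   23.28    0.24]
 [ 446.89 -119.2    99.89   24.58    0.22]
 [ 434.58  -35.59  129.62   21.42   -0.19]
 [ 798.5  -101.5    45.     35.      0.  ]]
```

View pics/rw1.png

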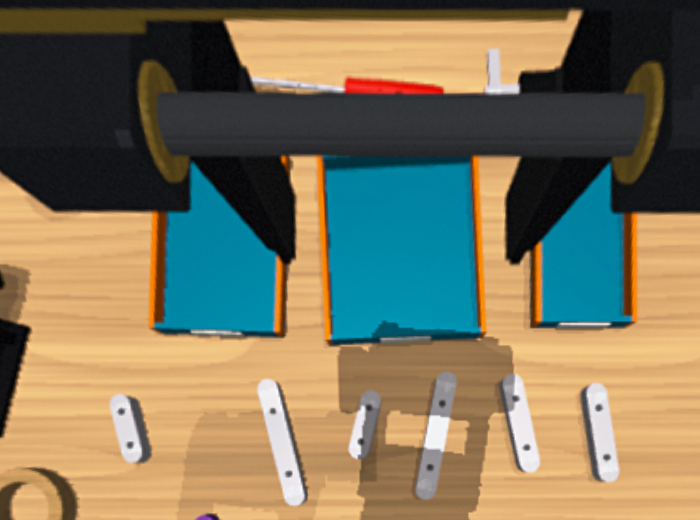

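The wrist view confirms the lengths 70, 130, 70, 130, 100, 100. Purple and yellow are excluded. I'll hover over the 130 key at (435,-36), with the tips just above it, for a close check.

{"method": "carry_out", "body": {
  "motion": [
    [6.5, -5.1, 42, 0, 0.5],
    [6.5, -5.1, 42, 0, 0.5],
    [6.5, -5.1, 42, 0, 0.5],
    [6.5, -5.1, 42, 0, 0.5],
    [6.5, -5.1, 42, 0, 0.5],
    [6.5, -5.1, 42, 0, 0.5],
    [6.5, -5.1, 20, 0, 0.5],
    [0, 0, 10, 5.4, 0.5],
    [0, 0, 10, 5.3, 0.5],
    [0, 0, 0, 0, 0.5],
    [0, 0, 0, 0, 0.5]
  ]
}}

```text
t: 3.1
eef_pos: [434.7, -35.5, 59.2]
tcp_rot: [3.141, 0.0, 2.957]
ft_force: [-0.1, -0.8, -0.4]
opening: 0.502
grip_force: 0.0
```

```bash
cat >> h.py <<'E'
def plan(x,y,z,yaw):
    s=env.state(); R=Ro.from_euler("xyz",s["tcp_rot"]).as_matrix()
    w=s["tcp_rot"][2]; d=(w-yaw+np.pi)%(2*np.pi)-np.pi
    print("t",round(s["t"],1),"at",np.round(s["eef_pos"],1),round(w,3),"shift",np.round(R.T@(np.array([x,y,z])-s["eef_pos"]),1),"turn",round(np.degrees(d),1))
E
python3 - <<'E'
from h import *
plan(434.6,-35.6,12,np.pi-0.19)
c=env.read_camera("wrist"); cv2.imwrite("pics/w2.png",c["color"][:,:,::-1])
E
```

```text
t 3.1 at [434.7 -35.5  59.2] 2.957 shift [ 0.1 -0.2 47.2] turn 0.3
```

View pics/w2.png

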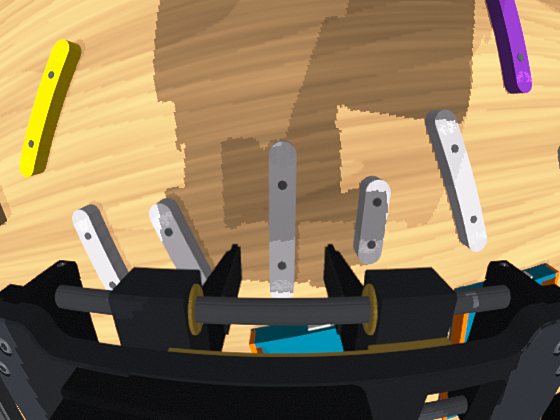

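The grey key at (283,220) is centred between the fingers at (235,260) and (332,260). I'll grasp and lift it.

{"method": "carry_out", "body": {
  "motion": [
    [0, 0, 16, 0, 0.5],
    [0, 0, 16, 0, 0.5],
    [0, 0, 10, 0, 0.5],
    [0, 0, 5, 0, 0.5],
    [0, 0, 0, 0, 1],
    [0, 0, 0, 0, 1],
    [0, 0, 0, 0, 1],
    [0, 0, 0, 0, 1],
    [0, 0, 0, 0, 1],
    [0, 0, -20, 0, 1],
    [0, 0, -30, 0, 1],
    [0, 0, -30, 0, 1]
  ]
}}

```text
t: 4.35
eef_pos: [434.3, -35.8, 92.8]
tcp_rot: [3.141, -0.001, 2.955]
ft_force: [-0.8, 1.0, 0.9]
opening: 0.004
grip_force: 0.0
```

{"method": "carry_out", "body": {
  "motion": [
    [-35, 12.7, 0, 0, 1],
    [-35, 12.7, 0, 0, 1],
    [-35, 12.7, 0, 0, 1],
    [-35, 12.7, 0, 0, 1],
    [-35, 12.7, 0, 0, 1],
    [-35, 12.7, 0, 8.4, 1],
    [0, 0, 0, 8.4, 1],
    [0, 0, 0, 8.4, 1],
    [0, 0, 0, 8.4, 1],
    [0, 0, 0, 8.4, 1],
    [0, 0, 0, 8.4, 1],
    [0, 0, 0, 8.4, 1]
  ]
}}

```text
t: 5.55
eef_pos: [654.9, 0.0, 91.9]
tcp_rot: [-3.141, -0.0, 1.923]
ft_force: [-0.2, 1.1, -0.1]
opening: 0.008
grip_force: 0.0
```

{"method": "carry_out", "body": {
  "motion": [
    [0, 0, 0, 8.4, 1],
    [0, 0, 0, 8.4, 1],
    [0, 0, 0, 0, 1],
    [0, 0, 0, 0, 1]
  ]
}}

```text
t: 5.95
eef_pos: [655.0, 0.0, 91.9]
tcp_rot: [-3.142, -0.0, 1.64]
ft_force: [0.5, -0.1, 0.1]
opening: 0.007
grip_force: 0.0
```

```bash
python3 - <<'E'
from h import *
plan(655,1,14,1.636)
b=(500,760,-270,270)
c=env.read_camera("wrist")
im=rect("wrist",25,*b,s=1.4,c=c); cv2.imwrite("pics/rw3.png",im[:,:,::-1])
E
```

```text
t 6.0 at [655.    0.   91.9] 1.64 shift [ 1.   0.  77.9] turn 0.2
```

View pics/rw3.png

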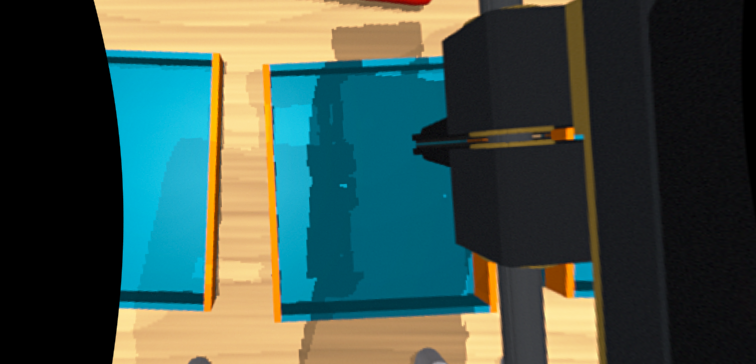

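The gripper closed empty, so the key stayed behind. The picture also gives tray130 at (627,-3), tilted 2.6°, and tray100 at (632,181), tilted -1.8°. I'll check where the key is.

```bash
python3 - <<'E'
from h import *
np.set_printoptions(suppress=True)
b=(330,530,-300,350)
for n in("side","scene"):
    im=rect(n,20,*b); print(n,keys(im,b,1)); cv2.imwrite(f"pics/k_{n}.png",im[:,:,::-1])
E
```

```text
side [[ 441.71  279.18   70.34   27.16    0.24]
 [ 446.63   44.04   69.49   35.67   -0.23]
 [ 436.93 -192.07  100.06   38.83    0.16]
 [ 427.59  126.64  129.96   32.67    0.24]
 [ 446.37 -111.79  100.56   37.21    0.2 ]
 [ 436.16  -26.43  128.08   37.19   -0.19]]
scene [[ 451.55  275.51   95.45   28.74    0.22]
 [ 435.5   -26.    137.     34.      0.  ]
 [ 456.86   38.41   95.74   32.92   -0.23]
 [ 447.74 -197.96  128.4    28.44    0.17]
 [ 438.6   122.1   154.46   25.68    0.25]]
```

View pics/k_side.png

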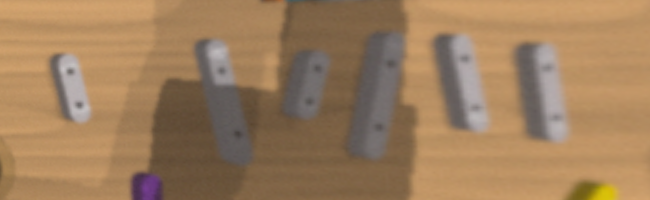

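The key has not moved, so the fingers had not finished closing before the lift. I'll go back and give them longer to close.

{"method": "carry_out", "body": {
  "motion": [
    [-3.4, -37, 0, 0, 0.55],
    [-3.4, -37, 0, 0, 0.55],
    [-3.4, -37, 0, 0, 0.55],
    [-3.4, -37, 0, 0, 0.55],
    [-3.4, -37, 0, 0, 0.55],
    [-3.4, -37.4, 0, 0, 0.55],
    [0, 0, 0, -8.4, 0.55],
    [0, 0, 0, -8.4, 0.55],
    [0, 0, 0, -8.4, 0.55],
    [0, 0, 0, -8.4, 0.55],
    [0, 0, 0, -8.4, 0.55],
    [0, 0, 0, -8.4, 0.55]
  ]
}}

```text
t: 7.3
eef_pos: [434.6, -34.8, 92.1]
tcp_rot: [3.141, 0.0, 2.523]
ft_force: [-0.2, -0.6, -0.1]
opening: 0.451
grip_force: 0.0
```

{"method": "carry_out", "body": {
  "motion": [
    [0, 0, 0, -8.4, 0.55],
    [0, 0, 0, -8.2, 0.55],
    [0, 0, 0, -8.2, 0.55],
    [0, 0, 25, 0, 0.55],
    [0, 0, 25, 0, 0.55],
    [0, 0, 20, 0, 0.55],
    [0, 0, 10, 0, 0.55],
    [0, 0, 0, 0, 0.55],
    [0, 0, 0, 0, 0.55]
  ]
}}

```text
t: 8.2
eef_pos: [434.8, -34.8, 12.4]
tcp_rot: [3.142, 0.0, 2.949]
ft_force: [-0.7, 0.3, 1.2]
opening: 0.451
grip_force: 0.0
```

{"method": "carry_out", "body": {
  "motion": [
    [0, 0, 0, 0, 1],
    [0, 0, 0, 0, 1],
    [0, 0, 0, 0, 1],
    [0, 0, 0, 0, 1],
    [0, 0, 0, 0, 1]
  ]
}}

```text
t: 8.7
eef_pos: [434.6, -34.7, 12.1]
tcp_rot: [3.142, 0.0, 2.948]
ft_force: [0.1, -0.3, 0.7]
opening: 0.091
grip_force: 0.0
```

{"method": "carry_out", "body": {
  "motion": [
    [0, 0, 0, 0, 1],
    [0, 0, 0, 0, 1],
    [0, 0, 0, 0, 1],
    [0, 0, 0, 0, 1],
    [0, 0, 0, 0, 1]
  ]
}}

```text
t: 9.2
eef_pos: [434.5, -34.7, 11.9]
tcp_rot: [3.142, -0.0, 2.948]
ft_force: [0.3, 0.0, -0.7]
opening: 0.003
grip_force: 0.0
```

```bash
python3 - <<'E'
from h import *
c=env.read_camera("wrist")["color"]; s=env.read_camera("side")["color"]
o=np.hstack([cv2.resize(c[80:400,120:440],(400,400)),cv2.resize(s[180:320,260:400],(400,400))])
cv2.imwrite("pics/w4.png",o[:,:,::-1])
E
```

```text
(no output)
```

View pics/w4.png

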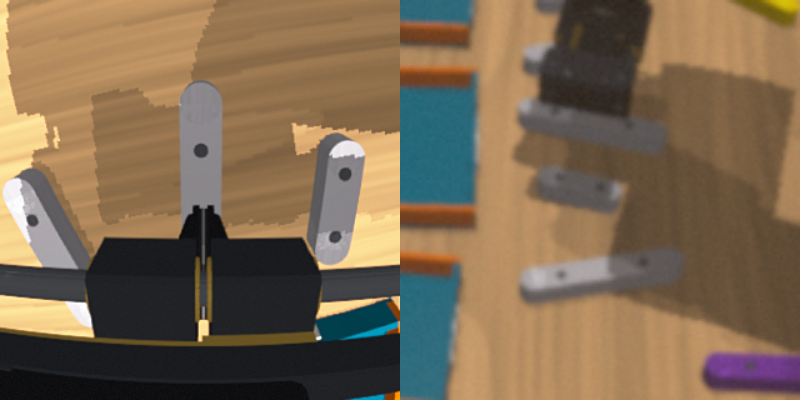

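```bash
python3 - <<'E'
from h import *
c=env.read_camera("side"); st=env.state(); print(st["joints"],st["eef_pos"])
for z in (0,4,12,20,30,40,60): print(z,np.round(proj("side",c,np.array([434.5,-34.7,z]),st),1))
im=cv2.resize(c["color"][190:250,290:370],(800,600),interpolation=cv2.INTER_CUBIC); cv2.imwrite("pics/s5.png",im[:,:,::-1])
E
```

```text
[-2.31539948e-01  5.31454384e-01  2.17669935e+00  2.01731869e-04
  4.33497683e-01 -1.60905507e+00] [434.49885356 -34.70817281  11.9019551 ]
0 [326.2 226.2]
4 [326.4 225.2]
12 [326.6 223. ]
20 [326.9 220.9]
30 [327.2 218.2]
40 [327.5 215.4]
60 [328.2 209.8]
```

View pics/s5.png

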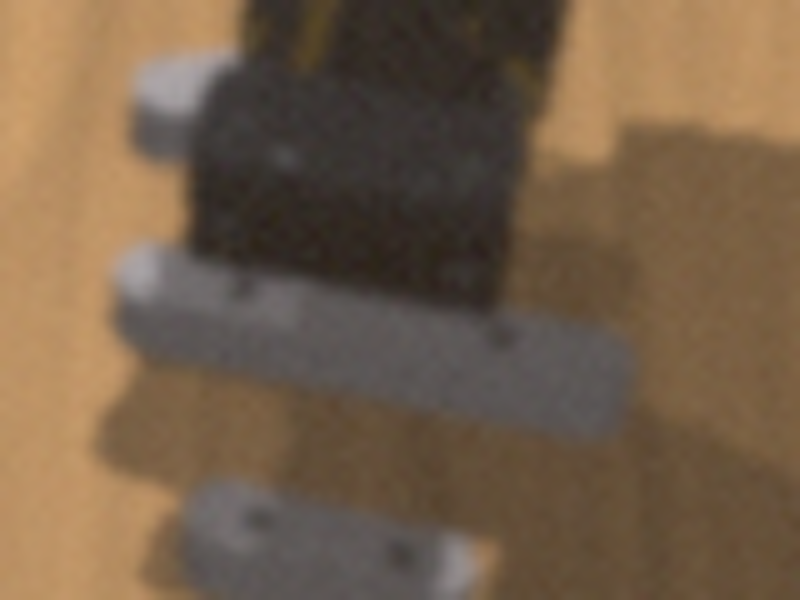

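```bash
python3 - <<'E'
from h import *
c=env.read_camera("wrist"); st=env.state(); R=Ro.from_euler("xyz",st["tcp_rot"]).as_matrix()
for zt in (8,0,-8,-16,-24,-40):
    print(zt,*[np.round(proj("wrist",c,st["eef_pos"]+R@np.array([x,0,zt]),st),1) for x in (0,10)])
E
```

```text
8 [282.1 240.7] [282.1 226.6]
0 [282.1 245. ] [282.1 230.5]
-8 [282.1 249.6] [282.1 234.6]
-16 [282.1 254.6] [282.1 239.1]
-24 [282.1 259.9] [282.  243.9]
-40 [282. 272.] [282.  254.9]
```

{"method": "carry_out", "body": {
  "motion": [
    [0, 0, 0, 0, 0.55],
    [0, 0, 0, 0, 0.55],
    [0, 0, 0, 0, 0.55],
    [0, 0, 0, 0, 0.55],
    [0, 0, 0, 0, 0.55],
    [0, 0, 0, 0, 0.55],
    [0, 0, 1, 0, 0.55],
    [0, 0, 1, 0, 0.55],
    [0, 0, 1, 0, 0.55],
    [0, 0, 1, 0, 0.55],
    [0, 0, 0, 0, 0.55]
  ]
}}

```text
t: 10.5
eef_pos: [434.4, -34.7, 7.8]
tcp_rot: [3.142, -0.0, 2.948]
ft_force: [-0.9, -0.1, 0.8]
opening: 0.45
grip_force: 0.0
```

{"method": "carry_out", "body": {
  "motion": [
    [0, 0, 1, 0, 0.55],
    [0, 0, 1, 0, 0.55],
    [0, 0, 1, 0, 0.55],
    [0, 0, 0, 0, 0.55]
  ]
}}

```text
t: 10.9
eef_pos: [434.5, -34.7, 4.8]
tcp_rot: [3.141, -0.0, 2.948]
ft_force: [0.5, -0.6, -0.4]
opening: 0.448
grip_force: 0.0
```

{"method": "carry_out", "body": {
  "motion": [
    [0, 0, 1.5, 0, 0.55],
    [0, 0, 1.5, 0, 0.55],
    [0, 0, 1, 0, 0.55],
    [0, 0, 0, 0, 0.55]
  ]
}}

```text
t: 11.3
eef_pos: [434.4, -34.7, 0.8]
tcp_rot: [3.141, -0.0, 2.948]
ft_force: [0.5, 0.1, -0.1]
opening: 0.445
grip_force: 0.0
```

{"method": "carry_out", "body": {
  "motion": [
    [0, 0, 1.5, 0, 0.55],
    [0, 0, 1.5, 0, 0.55],
    [0, 0, 1, 0, 0.55],
    [0, 0, 0, 0, 0.55]
  ]
}}

```text
t: 11.7
eef_pos: [434.4, -34.7, -3.2]
tcp_rot: [3.141, -0.0, 2.948]
ft_force: [0.2, -0.4, -0.3]
opening: 0.451
grip_force: 0.0
```

{"method": "carry_out", "body": {
  "motion": [
    [0, 0, 0, 0, 1],
    [0, 0, 0, 0, 1],
    [0, 0, 0, 0, 1],
    [0, 0, 0, 0, 1],
    [0, 0, 0, 0, 1]
  ]
}}

```text
t: 12.2
eef_pos: [434.5, -34.7, -3.1]
tcp_rot: [3.142, 0.0, 2.948]
ft_force: [0.3, 0.1, 0.3]
opening: 0.088
grip_force: 0.0
```

```bash
python3 - <<'E'
from h import *
np.set_printoptions(suppress=True)
b=(330,530,-250,250); c=env.read_camera("wrist")
for z in (20,0,-20): im=rect("wrist",z,*b,s=2,c=c); print(z,keys(im,b,2))
o=np.vstack([cv2.resize(im[:,:,:],(750,300)),np.hstack([c["color"][100:400,80:480],np.zeros((300,350,3),np.uint8)])])
cv2.imwrite("pics/w6.png",o[:,:,::-1])
E
```

```text
20 [[ 400.31 -199.56   38.79   28.48   -1.42]
 [ 421.8  -121.43   53.19   31.37    0.21]
 [ 414.52  -32.46   91.62   20.14   -0.19]
 [ 439.64   33.01   67.28   26.38   -0.24]
 [ 425.92  112.83  130.77   31.29    0.25]]
0 [[ 405.09 -220.06   43.36   31.61   -1.42]
 [ 429.07 -132.98   59.42   34.97    0.21]
 [ 420.98  -33.84  102.06   22.49   -0.19]
 [ 448.96   39.05   74.91   29.35   -0.24]
 [ 433.72  128.14  146.04   34.97    0.25]]
-20 [[ 408.47 -233.2    35.13   33.68   -1.5 ]
 [ 436.26 -144.57   65.6    38.53    0.21]
 [ 427.31  -35.19  112.67   24.81   -0.19]
 [ 458.23   45.14   82.66   32.42   -0.24]
 [ 441.4   143.42  161.09   38.61    0.25]]
```

View pics/w6.png

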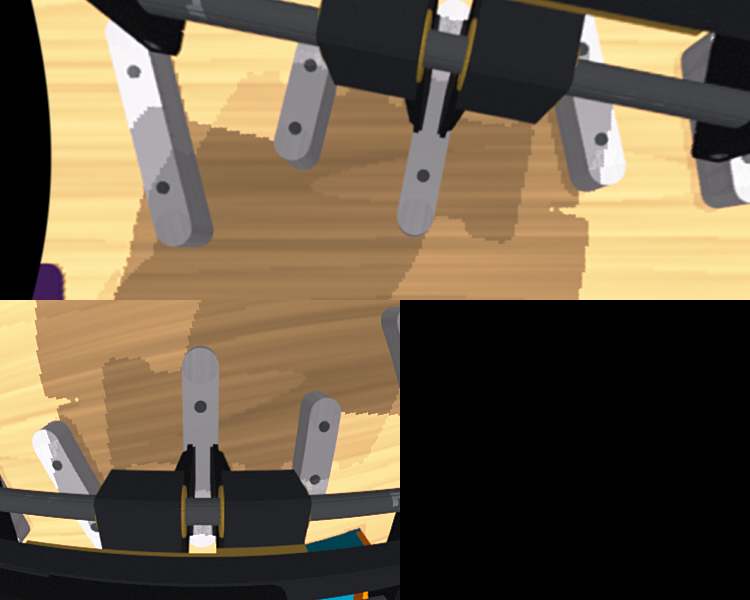

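The fingers still close above the key, yet the camera height agrees with the state. So the real tips stand about 25 mm higher than the figure says. I'll descend in small guarded steps.

{"method": "carry_out", "body": {
  "motion": [
    [0, 0, 0, 0, 0.55],
    [0, 0, 0, 0, 0.55],
    [0, 0, 0, 0, 0.55],
    [0, 0, 0, 0, 0.55],
    [0, 0, 0, 0, 0.55],
    [0, 0, 0, 0, 0.55],
    [0, 0, 2, 0, 0.55],
    [0, 0, 2, 0, 0.55],
    [0, 0, 2, 0, 0.55],
    [0, 0, 2, 0, 0.55],
    [0, 0, 0, 0, 0.55]
  ]
}}

```text
t: 13.35
eef_pos: [434.4, -34.7, -11.4]
tcp_rot: [3.141, -0.0, 2.948]
ft_force: [-0.7, -0.0, 0.8]
opening: 0.448
grip_force: 0.0
```

{"method": "carry_out", "body": {
  "motion": [
    [0, 0, 1, 0, 0.55],
    [0, 0, 1, 0, 0.55],
    [0, 0, 1, 0, 0.55],
    [0, 0, 0, 0, 0.55]
  ]
}}

```text
t: 13.75
eef_pos: [434.5, -34.7, -14.2]
tcp_rot: [3.142, -0.0, 2.948]
ft_force: [-0.0, -0.5, 0.4]
opening: 0.449
grip_force: 0.0
```

{"method": "carry_out", "body": {
  "motion": [
    [0, 0, 0, 0, 1],
    [0, 0, 0, 0, 1],
    [0, 0, 0, 0, 1],
    [0, 0, 0, 0, 1],
    [0, 0, 0, 0, 1],
    [0, 0, 0, 0, 1],
    [0, 0, 0, 0, 1]
  ]
}}

```text
t: 14.45
eef_pos: [434.6, -34.7, -14.0]
tcp_rot: [3.142, 0.0, 2.948]
ft_force: [-0.1, -1.5, 2.1]
opening: 0.208
grip_force: 30.0
```

Gripped: opening 0.208, force 30 N. I'll re-grip about 6 mm deeper for a good hold, then lift and carry.

{"method": "carry_out", "body": {
  "motion": [
    [0, 0, 0, 0, 0.65],
    [0, 0, 0, 0, 0.65],
    [0, 0, 0, 0, 0.65],
    [0, 0, 2, 0, 0.65],
    [0, 0, 2, 0, 0.65],
    [0, 0, 2, 0, 0.65],
    [0, 0, 0, 0, 1],
    [0, 0, 0, 0, 1],
    [0, 0, 0, 0, 1],
    [0, 0, 0, 0, 1]
  ]
}}

```text
t: 15.45
eef_pos: [434.5, -34.7, -20.1]
tcp_rot: [3.142, -0.0, 2.948]
ft_force: [-0.5, -0.9, -2.5]
opening: 0.209
grip_force: 30.0
```

{"method": "carry_out", "body": {
  "motion": [
    [0, 0, -10, 0, 1],
    [0, 0, -20, 0, 1],
    [0, 0, -30, 0, 1],
    [0, 0, -10, 0, 1],
    [0, 0, 0, 0, 1]
  ]
}}

```text
t: 15.95
eef_pos: [435.1, -34.8, 51.2]
tcp_rot: [-3.142, 0.003, 2.948]
ft_force: [-0.2, 0.1, -4.6]
opening: 0.205
grip_force: 30.0
```

```bash
python3 - <<'E'
from h import *
plan(657,-1.5,-15,np.pi/2+.045)
E
```

```text
t 15.9 at [435.1 -34.8  51.2] 2.948 shift [-211.1   75.3   66.8] turn 76.3
```

{"method": "carry_out", "body": {
  "motion": [
    [-20, 7.5, 0, 0, 1],
    [-35, 12.5, 0, 0, 1],
    [-35, 12.5, 0, 0, 1],
    [-35, 12.5, 0, 0, 1],
    [-35, 12.5, 0, 0, 1],
    [-31, 11, 0, 0, 1],
    [-20, 6.8, 0, 0, 1],
    [0, 0, 0, 8.5, 1],
    [0, 0, 0, 8.5, 1],
    [0, 0, 0, 8.5, 1],
    [0, 0, 0, 8.5, 1],
    [0, 0, 0, 8.5, 1]
  ]
}}

```text
t: 17.15
eef_pos: [655.3, -1.3, 47.7]
tcp_rot: [-3.14, -0.002, 2.2]
ft_force: [-0.9, 0.2, -3.5]
opening: 0.207
grip_force: 30.0
```

{"method": "carry_out", "body": {
  "motion": [
    [0, 0, 0, 8.5, 1],
    [0, 0, 0, 8.5, 1],
    [0, 0, 0, 8.5, 1],
    [0, 0, 0, 8.3, 1],
    [0, 0, 15, 0, 1],
    [0, 0, 20, 0, 1],
    [0, 0, 15, 0, 1],
    [0, 0, 8, 0, 1],
    [0, 0, 4, 0, 1],
    [0, 0, 2, 0, 1],
    [0, 0, 0, 0, 1]
  ]
}}

```text
t: 18.25
eef_pos: [656.3, -1.4, -13.9]
tcp_rot: [3.141, -0.0, 1.617]
ft_force: [0.3, 0.9, -2.4]
opening: 0.206
grip_force: 30.0
```

{"method": "carry_out", "body": {
  "motion": [
    [0, 0, 1, 0, 1],
    [0, 0, 0.5, 0, 1],
    [0, 0, 0, 0, 0.65],
    [0, 0, 0, 0, 0.65],
    [0, 0, 0, 0, 0.65],
    [0, 0, -10, 0, 0.6],
    [0, 0, -25, 0, 0.6],
    [0, 0, -30, 0, 0.6],
    [0, 0, 0, 0, 0.6]
  ]
}}

```text
t: 19.15
eef_pos: [658.2, -1.6, 54.1]
tcp_rot: [3.135, 0.001, 1.616]
ft_force: [1.2, -0.2, -0.2]
opening: 0.393
grip_force: 0.0
```

```bash
python3 - <<'E'
from h import *
np.set_printoptions(suppress=True)
c=env.read_camera("wrist")
b=(520,740,-120,120); print(keys(rect("wrist",24,*b,s=2,c=c),b,2))
b=(330,530,-300,350); k=keys(rect("side",20,*b),b,1); print(k)
plan(428.3,118.3,10,np.pi+.24)
E
```

```text
[[654.76   2.81 121.6   20.1   -1.52]]
[[ 441.79  279.32   70.09   27.41    0.24]
 [ 446.68   44.25   69.52   35.46   -0.24]
 [ 436.81 -192.49   99.52   39.08    0.15]
 [ 427.48  126.6   129.74   32.7     0.24]
 [ 446.54 -111.55  100.22   37.24    0.21]]
t 19.2 at [656.4  -1.4  50.6] 1.616 shift [ 130.  -222.5   40.1] turn -101.1
```

Placed. Next is the 130 key at (428,118).

{"method": "carry_out", "body": {
  "motion": [
    [12, -20, 0, 0, 0.6],
    [21, -36, 5, 0, 0.6],
    [21, -36, 8, 0, 0.6],
    [21, -36, 8, 0, 0.6],
    [21, -36, 8, 0, 0.6],
    [21, -36, 8, 0, 0.6],
    [13, -22.5, 3, 0, 0.6],
    [0, 0, 0, 7.9, 0.6],
    [0, 0, 0, 7.9, 0.6],
    [0, 0, 0, 7.9, 0.6],
    [0, 0, 0, 7.9, 0.6],
    [0, 0, 0, 7.9, 0.6]
  ]
}}

```text
t: 20.45
eef_pos: [427.3, 118.3, 8.9]
tcp_rot: [-3.141, 0.001, 0.921]
ft_force: [0.6, -0.1, 0.5]
opening: 0.399
grip_force: 0.0
```

{"method": "carry_out", "body": {
  "motion": [
    [0, 0, 0, 7.9, 0.6],
    [0, 0, 0, 7.9, 0.6],
    [0, 0, 0, 7.9, 0.6],
    [0, 0, 0, 7.9, 0.6],
    [0, 0, 0, 7.8, 0.6],
    [0, 0, 12, 0, 0.6],
    [0, 0, 12, 0, 0.6],
    [0, 0, 6, 0, 0.6],
    [0, 0, 0, 0, 0.6]
  ]
}}

```text
t: 21.35
eef_pos: [427.2, 118.2, -21.5]
tcp_rot: [-3.141, 0.002, 0.239]
ft_force: [0.3, -0.7, 0.2]
opening: 0.4
grip_force: 0.0
```

{"method": "carry_out", "body": {
  "motion": [
    [0, 0, 0, 0, 1],
    [0, 0, 0, 0, 1],
    [0, 0, 0, 0, 1],
    [0, 0, 0, 0, 1],
    [0, 0, 0, 0, 1],
    [0, 0, -10, 0, 1],
    [0, 0, -20, 0, 1],
    [0, 0, -30, 0, 1],
    [0, 0, -10, 0, 1],
    [0, 0, 0, 0, 1]
  ]
}}

```text
t: 22.35
eef_pos: [428.4, 118.4, 50.5]
tcp_rot: [3.141, -0.003, 0.239]
ft_force: [0.2, 0.2, -5.4]
opening: 0.209
grip_force: 30.0
```

```bash
python3 - <<'E'
from h import *
plan(597,-4,-15,np.pi/2+.045)
E
```

```text
t 22.4 at [428.4 118.4  50.5] 0.239 shift [134.6 158.8  66. ] turn -78.9
```

{"method": "carry_out", "body": {
  "motion": [
    [13, 15.4, 0, 0, 1],
    [24, 28.3, 0, 0, 1],
    [24, 28.3, 0, 0, 1],
    [24, 28.3, 0, 0, 1],
    [24, 28.3, 0, 0, 1],
    [15.6, 18.2, 0, 0, 1],
    [10, 12, 0, 0, 1],
    [0, 0, 0, -7.9, 1],
    [0, 0, 0, -7.9, 1],
    [0, 0, 0, -7.9, 1],
    [0, 0, 0, -7.9, 1],
    [0, 0, 0, -7.9, 1]
  ]
}}

```text
t: 23.55
eef_pos: [595.5, -4.0, 47.4]
tcp_rot: [-3.139, 0.001, 0.934]
ft_force: [-0.0, -0.3, -4.0]
opening: 0.205
grip_force: 30.0
```

{"method": "carry_out", "body": {
  "motion": [
    [0, 0, 0, -7.9, 1],
    [0, 0, 0, -7.9, 1],
    [0, 0, 0, -7.9, 1],
    [0, 0, 0, -7.9, 1],
    [0, 0, 0, -7.8, 1],
    [0, 0, 15, 0, 1],
    [0, 0, 20, 0, 1],
    [0, 0, 15, 0, 1],
    [0, 0, 8, 0, 1],
    [0, 0, 4, 0, 1],
    [0, 0, 2, 0, 1],
    [0, 0, 0, 0, 1]
  ]
}}

```text
t: 24.75
eef_pos: [596.4, -4.1, -14.4]
tcp_rot: [3.141, -0.0, 1.616]
ft_force: [0.3, -0.2, -3.8]
opening: 0.211
grip_force: 30.0
```

{"method": "carry_out", "body": {
  "motion": [
    [0, 0, 1, 0, 1],
    [0, 0, 0, 0, 1],
    [0, 0, 0, 0, 0.65],
    [0, 0, 0, 0, 0.65],
    [0, 0, 0, 0, 0.65],
    [0, 0, -10, 0, 0.6],
    [0, 0, -25, 0, 0.6],
    [0, 0, -30, 0, 0.6],
    [0, 0, 0, 0, 0.6],
    [0, 0, 0, 0, 0.6]
  ]
}}

```text
t: 25.75
eef_pos: [596.6, -4.1, 50.5]
tcp_rot: [3.14, 0.0, 1.616]
ft_force: [0.2, 0.8, -0.1]
opening: 0.398
grip_force: 0.0
```

```bash
python3 - <<'E'
from h import *
np.set_printoptions(suppress=True)
c=env.read_camera("wrist")
b=(520,740,-120,120); print(keys(rect("wrist",24,*b,s=2,c=c),b,2))
b=(330,530,-300,350); k=keys(rect("side",20,*b),b,1); print(k)
plan(442,272,10,.24)
E
```

```text
[[595.51   1.04 120.17  20.4   -1.52]
 [652.71  11.23 104.03  23.93  -1.53]]
[[ 441.68  279.29   70.34   27.41    0.24]
 [ 446.29   44.18   68.4    34.93   -0.24]
 [ 436.87 -192.19   99.79   39.06    0.15]
 [ 446.7  -111.42  100.64   37.44    0.21]]
t 25.9 at [595.9  -4.   49.1] 1.616 shift [ 282.7 -141.1   39.2] turn 78.9
```

Both 130 keys are placed. Next is the 100 key at (446,-121).

{"method": "carry_out", "body": {
  "motion": [
    [-8.8, -12.4, 0, 0, 0.6],
    [-19.8, -27.8, 5, 0, 0.6],
    [-19.8, -27.8, 8, 0, 0.6],
    [-19.8, -27.8, 8, 0, 0.6],
    [-19.8, -27.8, 8, 0, 0.6],
    [-14.3, -20.1, 6, 0, 0.6],
    [-7.8, -11, 4, 0, 0.6],
    [0, 0, 0, 8.1, 0.6],
    [0, 0, 0, 8.1, 0.6],
    [0, 0, 0, 8.1, 0.6],
    [0, 0, 0, 8.1, 0.6],
    [0, 0, 0, 8.1, 0.6]
  ]
}}

```text
t: 27.05
eef_pos: [447.0, -120.9, 10.0]
tcp_rot: [-3.141, -0.0, 0.904]
ft_force: [0.9, -0.0, 0.4]
opening: 0.398
grip_force: 0.0
```

{"method": "carry_out", "body": {
  "motion": [
    [0, 0, 0, 8.1, 0.6],
    [0, 0, 0, 8.1, 0.6],
    [0, 0, 0, 8, 0.6],
    [0, 0, 0, 8, 0.6],
    [0, 0, 0, 8, 0.6],
    [0, 0, 12, 0, 0.6],
    [0, 0, 12, 0, 0.6],
    [0, 0, 6, 0, 0.6],
    [0, 0, 0, 0, 0.6]
  ]
}}

```text
t: 27.95
eef_pos: [446.5, -120.8, -20.4]
tcp_rot: [-3.141, 0.001, 0.208]
ft_force: [-0.1, 1.1, 0.1]
opening: 0.404
grip_force: 0.0
```

{"method": "carry_out", "body": {
  "motion": [
    [0, 0, 0, 0, 1],
    [0, 0, 0, 0, 1],
    [0, 0, 0, 0, 1],
    [0, 0, 0, 0, 1],
    [0, 0, 0, 0, 1],
    [0, 0, -10, 0, 1],
    [0, 0, -20, 0, 1],
    [0, 0, -30, 0, 1],
    [0, 0, -10, 0, 1],
    [0, 0, 0, 0, 1],
    [0, 0, 0, 0, 1]
  ]
}}

```text
t: 29.05
eef_pos: [446.4, -121.0, 49.9]
tcp_rot: [-3.141, 0.0, 0.208]
ft_force: [0.6, 0.2, -3.2]
opening: 0.205
grip_force: 30.0
```

```bash
python3 - <<'E'
from h import *
plan(662,180,-16,np.pi/2-.031)
E
```

```text
t 29.1 at [ 446.4 -121.    49.9] 0.208 shift [ 273.1 -250.    65.9] turn -76.3
```

{"method": "carry_out", "body": {
  "motion": [
    [16.4, -15, 0, 0, 1],
    [30, -27.5, 0, 0, 1],
    [30, -27.5, 0, 0, 1],
    [30, -27.5, 0, 0, 1],
    [30, -27.5, 0, 0, 1],
    [30, -27.5, 0, 0, 1],
    [30, -27.5, 0, 0, 1],
    [30, -27.5, 0, 0, 1],
    [30, -27.5, 0, 0, 1],
    [16.7, -15, 0, 0, 1],
    [0, 0, 0, -8.5, 1],
    [0, 0, 0, -8.5, 1]
  ]
}}

```text
t: 30.25
eef_pos: [661.6, 180.6, 47.6]
tcp_rot: [-3.14, 0.003, 0.512]
ft_force: [-0.5, 0.0, -2.6]
opening: 0.209
grip_force: 30.0
```

{"method": "carry_out", "body": {
  "motion": [
    [0, 0, 0, -8.5, 1],
    [0, 0, 0, -8.5, 1],
    [0, 0, 0, -8.5, 1],
    [0, 0, 0, -8.5, 1],
    [0, 0, 0, -8.5, 1],
    [0, 0, 0, -8.5, 1],
    [0, 0, 0, -8.3, 1],
    [0, 0, 15, 0, 1],
    [0, 0, 15, 0, 1],
    [0, 0, 10, 0, 1],
    [0, 0, 0, 0, 1]
  ]
}}

```text
t: 31.35
eef_pos: [661.0, 179.6, 7.5]
tcp_rot: [-3.137, 0.001, 1.538]
ft_force: [0.1, -0.2, -3.1]
opening: 0.208
grip_force: 30.0
```

```bash
python3 - <<'E'
from h import *
plan(662,180,-16,np.pi/2-.031)
im=rect("wrist",25,520,740,60,300,s=2); cv2.imwrite("pics/w7.png",im[:,:,::-1])
E
```

```text
t 31.4 at [661.  179.6   7.5] 1.538 shift [ 0.4  1.1 23.5] turn -0.1
```

View pics/w7.png

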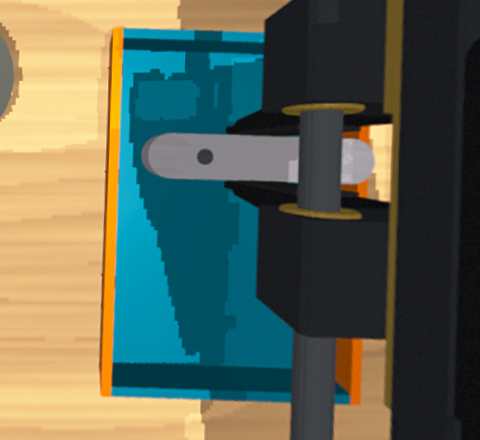

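The key hangs over the tray with clearance at both ends. The left wall is at column 107 and the right at about 365, so the tray centre is at y≈181. I'll lower and release.

{"method": "carry_out", "body": {
  "motion": [
    [1.5, 0, 10, 0, 1],
    [0, 0, 7, 0, 1],
    [0, 0, 4, 0, 1],
    [0, 0, 2, 0, 1],
    [0, 0, 0, 0, 1],
    [0, 0, 0, 0, 0.65],
    [0, 0, 0, 0, 0.65],
    [0, 0, 0, 0, 0.65],
    [0, 0, -10, 0, 0.6],
    [0, 0, -25, 0, 0.6],
    [0, 0, -30, 0, 0.6],
    [0, 0, 0, 0, 0.6]
  ]
}}

```text
t: 32.6
eef_pos: [664.6, 181.8, 57.4]
tcp_rot: [3.135, -0.001, 1.54]
ft_force: [-0.1, 0.4, 0.4]
opening: 0.399
grip_force: 0.0
```

```bash
python3 - <<'E'
from h import *
np.set_printoptions(suppress=True)
b=(330,530,-300,350); k=keys(rect("side",20,*b),b,1); print(k)
plan(437,-202.5,10,.16)
E
```

```text
[[ 441.87  279.95   70.31   29.      0.27]
 [ 446.88   44.03   69.61   34.93   -0.24]
 [ 436.7  -192.24   99.51   38.68    0.16]]
t 32.6 at [663.6 181.7  55.3] 1.54 shift [-391.1 -214.7   44. ] turn 79.0
```

{"method": "carry_out", "body": {
  "motion": [
    [-19.5, -10.7, 0, 0, 0.6],
    [-39.1, -21.5, 0, 0, 0.6],
    [-39.1, -21.5, 0, 0, 0.6],
    [-39.1, -21.5, 0, 0, 0.6],
    [-39.1, -21.5, 0, 0, 0.6],
    [-39.1, -21.5, 0, 0, 0.6],
    [-39.1, -21.5, 8, 0, 0.6],
    [-39.1, -21.5, 8, 0, 0.6],
    [-39.1, -21.5, 8, 0, 0.6],
    [-39.1, -21.5, 8, 0, 0.6],
    [-19.6, -10.5, 6, 0, 0.6],
    [0, 0, 3, 7.9, 0.6]
  ]
}}

```text
t: 33.85
eef_pos: [433.9, -204.7, 10.6]
tcp_rot: [-3.14, -0.001, 1.398]
ft_force: [0.1, 1.6, -0.3]
opening: 0.402
grip_force: 0.0
```

{"method": "carry_out", "body": {
  "motion": [
    [0, 0, 0, 7.9, 0.6],
    [0, 0, 0, 7.9, 0.6],
    [0, 0, 0, 7.9, 0.6],
    [0, 0, 0, 7.9, 0.6],
    [0, 0, 0, 7.9, 0.6],
    [0, 0, 0, 7.9, 0.6],
    [0, 0, 0, 7.9, 0.6],
    [0, 0, 0, 7.9, 0.6],
    [0, 0, 0, 7.9, 0.6],
    [0, 0, 0, 0, 0.6]
  ]
}}

```text
t: 34.85
eef_pos: [435.4, -202.6, 11.1]
tcp_rot: [-3.141, 0.0, 0.159]
ft_force: [-0.3, 0.9, -0.2]
opening: 0.403
grip_force: 0.0
```

```bash
python3 - <<'E'
from h import *
plan(437,-202.5,-20,.16)
E
```

```text
t 34.9 at [ 435.4 -202.6   11.1] 0.159 shift [ 1.6  0.2 31.1] turn -0.1
```

{"method": "carry_out", "body": {
  "motion": [
    [1.6, 0, 12, 0, 0.6],
    [0, 0, 12, 0, 0.6],
    [0, 0, 7, 0, 0.6],
    [0, 0, 0, 0, 0.6],
    [0, 0, 0, 0, 1],
    [0, 0, 0, 0, 1],
    [0, 0, 0, 0, 1],
    [0, 0, 0, 0, 1],
    [0, 0, -10, 0, 1],
    [0, 0, -20, 0, 1],
    [0, 0, -30, 0, 1],
    [0, 0, -10, 0, 1]
  ]
}}

```text
t: 36.05
eef_pos: [437.9, -202.8, 52.9]
tcp_rot: [3.14, -0.002, 0.161]
ft_force: [0.1, 0.2, -3.6]
opening: 0.211
grip_force: 30.0
```

```bash
python3 - <<'E'
from h import *
plan(602,182.5,-16,np.pi/2-.031)
E
```

```text
t 36.0 at [ 437.9 -202.8   52.9] 0.161 shift [ 223.6 -354.2   68.7] turn -79.0
```

{"method": "carry_out", "body": {
  "motion": [
    [11.3, -17.7, 0, 0, 1],
    [22.4, -35.4, 0, 0, 1],
    [22.4, -35.4, 0, 0, 1],
    [22.4, -35.4, 0, 0, 1],
    [22.4, -35.4, 0, 0, 1],
    [22.4, -35.4, 0, 0, 1],
    [22.4, -35.4, 0, 0, 1],
    [22.4, -35.4, 0, 0, 1],
    [22.4, -35.4, 0, 0, 1],
    [22.4, -35.4, 0, 0, 1],
    [11.2, -17.9, 0, 0, 1],
    [0, 0, 0, -7.9, 1]
  ]
}}

```text
t: 37.25
eef_pos: [602.0, 185.8, 49.8]
tcp_rot: [-3.141, -0.0, 0.302]
ft_force: [-0.9, 0.6, -3.4]
opening: 0.206
grip_force: 30.0
```

{"method": "carry_out", "body": {
  "motion": [
    [0, 0, 0, -7.9, 1],
    [0, 0, 0, -7.9, 1],
    [0, 0, 0, -7.9, 1],
    [0, 0, 0, -7.9, 1],
    [0, 0, 0, -7.9, 1],
    [0, 0, 0, -7.9, 1],
    [0, 0, 0, -7.9, 1],
    [0, 0, 0, -7.9, 1],
    [0, 0, 20, -7.9, 1],
    [0, 0, 20, 0, 1],
    [0, 0, 5, 0, 1],
    [0, 0, 0, 0, 1]
  ]
}}

```text
t: 38.45
eef_pos: [601.1, 182.9, 4.7]
tcp_rot: [-3.14, 0.0, 1.539]
ft_force: [0.6, -0.2, -2.3]
opening: 0.21
grip_force: 30.0
```

```bash
python3 - <<'E'
from h import *
plan(602,182.5,-16,np.pi/2-.031)
E
```

```text
t 38.5 at [601.1 182.9   4.7] 1.539 shift [-0.4  0.9 20.6] turn -0.0
```

{"method": "carry_out", "body": {
  "motion": [
    [0, 0, 10, 0, 1],
    [0, 0, 6, 0, 1],
    [0, 0, 3, 0, 1],
    [0, 0, 1, 0, 1],
    [0, 0, 0, 0, 1],
    [0, 0, 0, 0, 0.65],
    [0, 0, 0, 0, 0.65],
    [0, 0, 0, 0, 0.65],
    [0, 0, -10, 0, 0.6],
    [0, 0, -25, 0, 0.6],
    [0, 0, -30, 0, 0.6],
    [0, 0, 0, 0, 0.6]
  ]
}}

```text
t: 39.65
eef_pos: [603.7, 183.5, 54.9]
tcp_rot: [3.135, -0.002, 1.54]
ft_force: [1.0, -0.9, -0.1]
opening: 0.404
grip_force: 0.0
```

```bash
python3 - <<'E'
from h import *
np.set_printoptions(suppress=True)
b=(330,530,-300,350); k=keys(rect("side",20,*b),b,1); print(k)
im=rect("side",24,520,760,-270,290); cv2.imwrite("pics/tr.png",im[:,:,::-1]); print(keys(im,(520,760,-270,290),1))
plan(442,275,10,.25)
E
```

```text
[[441.78 279.44  70.23  27.59   0.26]
 [446.53  43.62  69.61  34.44  -0.24]]
[[574.52 189.95 106.42  76.51   1.54]
 [673.11 180.97 118.34 104.32   1.54]]
t 39.8 at [602.  183.1  51.5] 1.54 shift [  86.8 -162.9   41.3] turn 73.9
```

{"method": "carry_out", "body": {
  "motion": [
    [6.9, -13, 0, 0, 0.6],
    [15.6, -29.3, 0, 0, 0.6],
    [15.6, -29.3, 10, 0, 0.6],
    [15.6, -29.3, 10, 0, 0.6],
    [15.6, -29.3, 10, 0, 0.6],
    [11.3, -21.2, 6, 0, 0.6],
    [6.2, -11.5, 4, 0, 0.6],
    [0, 0, 0, 8.2, 0.6],
    [0, 0, 0, 8.2, 0.6],
    [0, 0, 0, 8.2, 0.6],
    [0, 0, 0, 8.2, 0.6],
    [0, 0, 0, 8.2, 0.6]
  ]
}}

```text
t: 40.95
eef_pos: [441.3, 274.8, 10.1]
tcp_rot: [-3.141, 0.001, 0.818]
ft_force: [0.0, -0.1, 0.8]
opening: 0.401
grip_force: 0.0
```

{"method": "carry_out", "body": {
  "motion": [
    [0, 0, 0, 8.2, 0.6],
    [0, 0, 0, 8.2, 0.6],
    [0, 0, 0, 8.2, 0.6],
    [0, 0, 0, 8.3, 0.6],
    [0, 0, 12, 0, 0.6],
    [0, 0, 12, 0, 0.6],
    [0, 0, 6, 0, 0.6],
    [0, 0, 0, 0, 0.6]
  ]
}}

```text
t: 41.75
eef_pos: [440.9, 274.6, -21.0]
tcp_rot: [3.141, 0.002, 0.252]
ft_force: [-0.3, 1.5, 0.0]
opening: 0.4
grip_force: 0.0
```

{"method": "carry_out", "body": {
  "motion": [
    [0, 0, 0, 0, 1],
    [0, 0, 0, 0, 1],
    [0, 0, 0, 0, 1],
    [0, 0, 0, 0, 1],
    [0, 0, 0, 0, 1],
    [0, 0, -10, 0, 1],
    [0, 0, -20, 0, 1],
    [0, 0, -30, 0, 1],
    [0, 0, -10, 0, 1],
    [0, 0, 0, 0, 1],
    [0, 0, 0, 0, 1]
  ]
}}

```text
t: 42.85
eef_pos: [441.2, 274.7, 49.9]
tcp_rot: [-3.142, 0.0, 0.25]
ft_force: [-0.9, 0.3, -2.2]
opening: 0.205
grip_force: 30.0
```

```bash
python3 - <<'E'
from h import *
plan(666,-183,-16,np.pi/2)
E
```

```text
t 42.9 at [441.2 274.7  49.9] 0.25 shift [104.6 499.1  65.9] turn -75.7
```

View pics/tr.png

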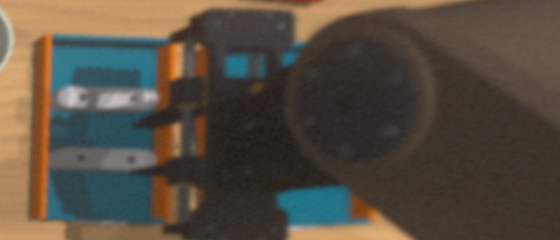

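Tray100 holds its two keys, at (105,98) and (103,158), clear of the orange walls. I'll carry the 70 key to tray70.

{"method": "carry_out", "body": {
  "motion": [
    [5.2, 25, 0, 0, 1],
    [9.4, 44.9, 0, 0, 1],
    [9.4, 44.9, 0, 0, 1],
    [9.4, 44.9, 0, 0, 1],
    [9.4, 44.9, 0, 0, 1],
    [9.4, 44.9, 0, 0, 1],
    [9.4, 44.9, 0, 0, 1],
    [9.4, 44.9, 0, 0, 1],
    [9.4, 44.9, 0, 0, 1],
    [9.4, 44.9, 0, 0, 1],
    [9.4, 44.9, 0, 0, 1],
    [5.4, 25.1, 0, 0, 1]
  ]
}}

```text
t: 44.05
eef_pos: [666.6, -186.0, 48.2]
tcp_rot: [-3.141, 0.001, 0.248]
ft_force: [-0.7, -0.2, -2.9]
opening: 0.207
grip_force: 30.0
```

{"method": "carry_out", "body": {
  "motion": [
    [0, 0, 0, -8.4, 1],
    [0, 0, 0, -8.4, 1],
    [0, 0, 0, -8.4, 1],
    [0, 0, 0, -8.4, 1],
    [0, 0, 0, -8.4, 1],
    [0, 0, 0, -8.4, 1],
    [0, 0, 0, -8.4, 1],
    [0, 0, 0, -8.4, 1],
    [0, 0, 0, -8.5, 1],
    [0, 0, 0, 0, 1]
  ]
}}

```text
t: 45.05
eef_pos: [665.6, -182.6, 48.4]
tcp_rot: [-3.139, -0.001, 1.573]
ft_force: [0.4, -0.6, -2.9]
opening: 0.208
grip_force: 30.0
```

```bash
python3 - <<'E'
from h import *
plan(666,-183,-16,np.pi/2)
im=rect("wrist",25,500,760,-270,-20,s=2); cv2.imwrite("pics/w8.png",im[:,:,::-1])
E
```

```text
t 45.0 at [ 665.6 -182.6   48.4] 1.573 shift [-0.4  0.6 64.4] turn 0.1
```

View pics/w8.png

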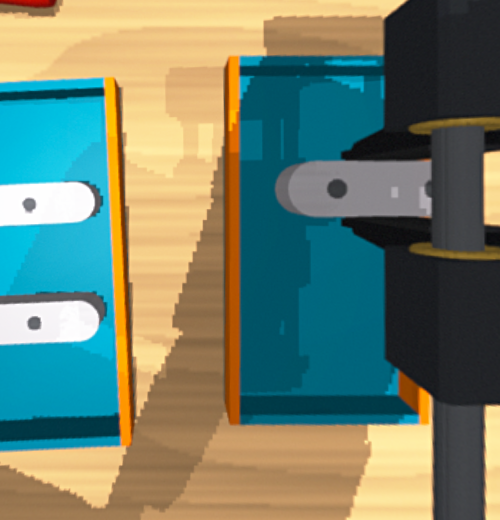

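Tray70 spans columns 226 to 430 and rows 57 to 423, so its centre is at (640,-184), untilted. I'll lower the key.

{"method": "carry_out", "body": {
  "motion": [
    [-1.4, 3, 15, 0, 1],
    [0, 0, 20, 0, 1],
    [0, 0, 15, 0, 1],
    [0, 0, 8, 0, 1],
    [0, 0, 4, 0, 1],
    [0, 0, 2, 0, 1],
    [0, 0, 0, 0, 1]
  ]
}}

```text
t: 45.8
eef_pos: [669.5, -184.3, -13.4]
tcp_rot: [3.141, 0.0, 1.571]
ft_force: [-0.3, 0.7, -2.2]
opening: 0.211
grip_force: 30.0
```

{"method": "carry_out", "body": {
  "motion": [
    [0, 0, 0.5, 0, 1],
    [0, 0, 0, 0, 0.65],
    [0, 0, 0, 0, 0.65],
    [0, 0, 0, 0, 0.65],
    [0, 0, -10, 0, 0.6],
    [0, 0, -25, 0, 0.6],
    [0, 0, -30, 0, 0.6],
    [0, 0, 0, 0, 0.6],
    [0, 0, 0, 0, 0.6]
  ]
}}

```text
t: 46.7
eef_pos: [669.6, -184.4, 52.1]
tcp_rot: [3.14, 0.001, 1.571]
ft_force: [-0.7, -0.3, -0.5]
opening: 0.398
grip_force: 0.0
```

```bash
python3 - <<'E'
from h import *
np.set_printoptions(suppress=True)
b=(330,530,-300,350); k=keys(rect("side",20,*b),b,1); print(k)
plan(446,35.5,10,np.pi-.235)
E
```

```text
[[446.79  44.18  69.85  34.68  -0.24]]
t 46.8 at [ 669.1 -184.2   51. ] 1.571 shift [ 219.7 -223.1   41. ] turn -76.5
```

{"method": "carry_out", "body": {
  "motion": [
    [15.4, -15.6, 0, 0, 0.6],
    [27.2, -27.7, 0, 0, 0.6],
    [27.2, -27.7, 0, 0, 0.6],
    [27.2, -27.7, 0, 0, 0.6],
    [27.2, -27.7, 8, 0, 0.6],
    [27.2, -27.7, 8, 0, 0.6],
    [27.2, -27.7, 8, 0, 0.6],
    [27.2, -27.7, 8, 0, 0.6],
    [13.9, -13.6, 8, 0, 0.6],
    [0, 0, 0, -8.5, 0.6],
    [0, 0, 0, -8.5, 0.6],
    [0, 0, 0, -8.5, 0.6]
  ]
}}

```text
t: 47.95
eef_pos: [445.5, 35.6, 10.3]
tcp_rot: [-3.14, -0.001, 2.023]
ft_force: [-0.6, -0.4, 1.0]
opening: 0.4
grip_force: 0.0
```

{"method": "carry_out", "body": {
  "motion": [
    [0, 0, 0, -8.5, 0.6],
    [0, 0, 0, -8.5, 0.6],
    [0, 0, 0, -8.5, 0.6],
    [0, 0, 0, -8.5, 0.6],
    [0, 0, 0, -8.5, 0.6],
    [0, 0, 0, -8.5, 0.6],
    [0, 0, 12, 0, 0.6],
    [0, 0, 12, 0, 0.6],
    [0, 0, 6, 0, 0.6],
    [0, 0, 0, 0, 0.6]
  ]
}}

```text
t: 48.95
eef_pos: [445.4, 35.4, -20.0]
tcp_rot: [-3.141, -0.002, 2.906]
ft_force: [0.3, 0.1, -0.6]
opening: 0.401
grip_force: 0.0
```

{"method": "carry_out", "body": {
  "motion": [
    [0, 0, 0, 0, 1],
    [0, 0, 0, 0, 1],
    [0, 0, 0, 0, 1],
    [0, 0, 0, 0, 1],
    [0, 0, 0, 0, 1],
    [0, 0, -10, 0, 1],
    [0, 0, -20, 0, 1],
    [0, 0, -30, 0, 1],
    [0, 0, -10, 0, 1],
    [0, 0, 0, 0, 1],
    [0, 0, 0, 0, 1]
  ]
}}

```text
t: 50.05
eef_pos: [445.9, 35.4, 50.5]
tcp_rot: [3.142, -0.0, 2.906]
ft_force: [1.1, 0.4, -3.3]
opening: 0.205
grip_force: 30.0
```

```bash
python3 - <<'E'
from h import *
plan(610,-184,-16,np.pi/2)
E
```

```text
t 50.0 at [445.9  35.4  50.5] 2.906 shift [-210.7 -175.1   66.5] turn 76.5
```

{"method": "carry_out", "body": {
  "motion": [
    [-16.9, -14, 0, 0, 1],
    [-29.5, -24.5, 0, 0, 1],
    [-29.5, -24.5, 0, 0, 1],
    [-29.5, -24.5, 0, 0, 1],
    [-29.5, -24.5, 0, 0, 1],
    [-29.5, -24.5, 0, 0, 1],
    [-29.5, -24.5, 0, 0, 1],
    [-16.8, -14.1, 0, 0, 1],
    [0, 0, 0, 8.5, 1],
    [0, 0, 0, 8.5, 1],
    [0, 0, 0, 8.5, 1],
    [0, 0, 0, 8.5, 1]
  ]
}}

```text
t: 51.25
eef_pos: [609.4, -183.8, 48.6]
tcp_rot: [-3.14, -0.003, 2.307]
ft_force: [0.1, -0.9, -1.6]
opening: 0.208
grip_force: 30.0
```

{"method": "carry_out", "body": {
  "motion": [
    [0, 0, 0, 8.5, 1],
    [0, 0, 0, 8.5, 1],
    [0, 0, 0, 8.5, 1],
    [0, 0, 0, 8.5, 1],
    [0, 0, 0, 8.5, 1],
    [0, 0, 15, 0, 1],
    [0, 0, 20, 0, 1],
    [0, 0, 15, 0, 1],
    [0, 0, 8, 0, 1],
    [0, 0, 4, 0, 1],
    [0, 0, 2, 0, 1],
    [0, 0, 0, 0, 1]
  ]
}}

```text
t: 52.45
eef_pos: [610.4, -184.1, -13.0]
tcp_rot: [3.141, 0.0, 1.572]
ft_force: [0.3, 1.0, -1.8]
opening: 0.207
grip_force: 30.0
```

{"method": "carry_out", "body": {
  "motion": [
    [0, 0, 1, 0, 1],
    [0, 0, 0, 0, 0.65],
    [0, 0, 0, 0, 0.65],
    [0, 0, 0, 0, 0.65],
    [0, 0, -10, 0, 0.5],
    [0, 0, -25, 0, 0.5],
    [0, 0, -45, 0, 0.5],
    [0, 0, -45, 0, 0.5],
    [0, 0, -45, 0, 0.5],
    [0, 0, -45, 0, 0.5],
    [0, 0, -45, 0, 0.5],
    [0, 0, -10, 0, 0.5]
  ]
}}

```text
t: 53.65
eef_pos: [611.4, -184.4, 262.4]
tcp_rot: [3.134, 0.003, 1.571]
ft_force: [-0.7, 0.4, -0.0]
opening: 0.5
grip_force: 0.0
```

```bash
python3 - <<'E'
from h import *
np.set_printoptions(suppress=True)
print(env.state()["eef_pos"])
a=rect("wrist",7,400,740,-560,-100,s=1.1)
b=rect("scene",75,400,740,280,560,s=1.1)
o=np.hstack([a,np.zeros((a.shape[0],5,3),np.uint8),b[:a.shape[0]]]);print(o.shape, a.shape); cv2.imwrite("pics/cs.png",o[:,:794,::-1])
E
```

```text
[ 611.40093089 -184.42928285  262.43717739]
(374, 819, 3) (374, 506, 3)
```

View pics/cs.png

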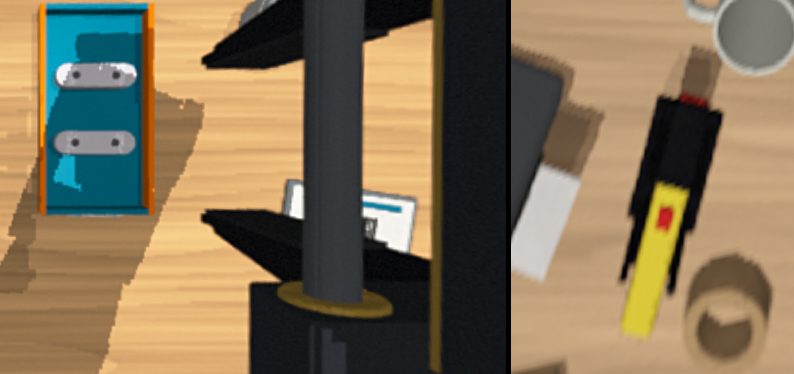

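The trays are fine: tray70's keys are at (95,75) and (95,142). The bar code is near (370,228), i.e. about (533,-436), and the handle runs from (671,183) to (637,337), with its grip near (508,429). I have used all my picture views, so I go on numerically. I'll move above the scanner.

{"method": "carry_out", "body": {
  "motion": [
    [22, -4, 0, 0, 0.4],
    [45, -7.5, 0, 0, 0.4],
    [45, -7.5, 0, 0, 0.4],
    [45, -7.5, 0, 0, 0.4],
    [45, -7.5, 0, 0, 0.4],
    [45, -7.5, 0, 0, 0.4],
    [45, -7.5, 0, 0, 0.4],
    [45, -7.5, 0, 0, 0.4],
    [45, -7.5, 0, 0, 0.4],
    [45, -7.5, 0, 0, 0.4],
    [45, -7.5, 0, 0, 0.4],
    [45, -7.5, 0, 0, 0.4]
  ]
}}

```text
t: 54.95
eef_pos: [522.4, 334.4, 254.1]
tcp_rot: [-3.139, 0.001, 1.571]
ft_force: [1.1, 0.2, 0.3]
opening: 0.6
grip_force: 0.0
```

{"method": "carry_out", "body": {
  "motion": [
    [45, -7.5, 0, 0, 0.4],
    [30, -6, 0, 0, 0.4],
    [10, -2, 0, -7.7, 0.4],
    [0, 0, 0, -7.7, 0.4],
    [0, 0, 0, -7.7, 0.4],
    [0, 0, 0, -7.7, 0.4],
    [0, 0, 0, -7.7, 0.4],
    [0, 0, 0, -7.7, 0.4],
    [0, 0, 0, -7.7, 0.4],
    [0, 0, 0, -7.7, 0.4],
    [0, 0, 0, -7.7, 0.4],
    [0, 0, 0, -7.7, 0.4]
  ]
}}

```text
t: 56.15
eef_pos: [507.5, 417.5, 253.8]
tcp_rot: [-3.139, -0.002, 2.92]
ft_force: [-0.0, 0.3, 0.3]
opening: 0.6
grip_force: 0.0
```

```bash
cat >> h.py <<'E'
def blob(im,b,s,f,near=None):
    """largest blob of mask f(hsv) -> (x,y,len,wid,angle), pixel count"""
    x0,x1,y0,y1=b; h=cv2.cvtColor(im,cv2.COLOR_RGB2HSV); m=f(h).astype(np.uint8)
    m=cv2.morphologyEx(m,cv2.MORPH_CLOSE,np.ones((7,7),np.uint8))
    c=max(cv2.findContours(m,cv2.RETR_EXTERNAL,cv2.CHAIN_APPROX_NONE)[0],key=cv2.contourArea)
    (u,v),_,_=r=cv2.minAreaRect(c); p=cv2.boxPoints(r); e=[p[1]-p[0],p[2]-p[1]]
    d=max(e,key=np.linalg.norm); a=(np.arctan2(-d[0],-d[1])+np.pi/2)%np.pi-np.pi/2
    return np.round([x1-v/s,y1-u/s,*(sorted(np.linalg.norm(q)/s for q in e)[::-1]),a],3),np.round([[x1-q[1]/s,y1-q[0]/s] for q in p],1).tolist()
yel=lambda h:(h[...,0]>20)&(h[...,0]<35)&(h[...,1]>150)&(h[...,2]>90)
E
python3 - <<'E'
from h import *
np.set_printoptions(suppress=True)
plan(508,429,262,np.pi-.218)
b=(380,680,340,520)
for n in("wrist","scene"):
    im=rect(n,75,*b,s=2); print(n,blob(im,b,2,yel))
E
```

```text
t 56.1 at [507.5 417.5 253.8] 2.92 shift [ 2.  11.3 -8.2] turn -0.2
wrist (array([500.886, 430.627, 138.808,  31.034,  -0.256]), [[437.70001220703125, 463.20001220703125], [572.0, 428.1000061035156], [564.0999755859375, 398.0], [429.79998779296875, 433.20001220703125]])
scene (array([504.174, 430.673, 140.181,  31.139,  -0.253]), [[440.20001220703125, 463.29998779296875], [575.9000244140625, 428.20001220703125], [568.0999755859375, 398.0], [432.3999938964844, 433.20001220703125]])
```

Both cameras agree: handle centre (502.5,430.7), angle -0.255. I'll descend to grip it.

{"method": "carry_out", "body": {
  "motion": [
    [2.8, 11.6, 30, 0, 0.4],
    [0, 0, 40, 1.9, 0.4],
    [0, 0, 40, 0, 0.4],
    [0, 0, 40, 0, 0.4],
    [0, 0, 28, 0, 0.4],
    [0, 0, 0, 0, 0.4],
    [0, 0, 0, 0, 0.4]
  ]
}}

```text
t: 56.95
eef_pos: [507.9, 429.8, 77.9]
tcp_rot: [-3.141, -0.001, 2.88]
ft_force: [0.3, 1.3, 0.5]
opening: 0.595
grip_force: 0.0
```

```bash
python3 - <<'E'
from h import *
np.set_printoptions(suppress=True)
plan(507.3,429.4,15,np.pi-.255)
b=(380,680,340,520)
for n in("wrist","scene"):
    im=rect(n,75,*b,s=2); print(n,blob(im,b,2,yel)[0])
E
```

```text
t 57.0 at [507.9 429.8  77.9] 2.88 shift [ 0.4 -0.5 62.9] turn -0.4
wrist [490.876 433.73  117.779  29.598  -0.257]
scene [504.261 431.015 139.919  31.223  -0.258]
```

{"method": "carry_out", "body": {
  "motion": [
    [0.4, -0.5, 20, -0.4, 0.4],
    [0, 0, 20, 0, 0.4],
    [0, 0, 12, 0, 0.4],
    [0, 0, 8, 0, 0.4],
    [0, 0, 3, 0, 0.4],
    [0, 0, 0, 0, 0.4]
  ]
}}

```text
t: 57.65
eef_pos: [507.6, 429.7, 15.3]
tcp_rot: [3.141, 0.0, 2.889]
ft_force: [0.7, -0.6, -0.7]
opening: 0.603
grip_force: 0.0
```

```bash
python3 - <<'E'
from h import *
np.set_printoptions(suppress=True)
plan(507.3,429.4,15,np.pi-.255)
for b in ((545,725,118,245),(540,720,-85,80),(550,730,-235,-133),(330,530,-300,300)):
    for n in("side","scene"): print(n,keys(rect(n,24,*b,s=2),b,2).tolist())
E
```

```text
t 57.6 at [507.6 429.7  15.3] 2.889 shift [ 0.3 -0.3  0.3] turn 0.1
side [[635.25, 181.75, 179.5, 126.5, 0.0]]
scene [[645.0, 181.75, 160.0, 126.5, 0.0]]
side [[629.98, 2.44, 184.14, 151.82, 0.03]]
scene [[630.15, 1.19, 172.85, 153.57, 0.05]]
side [[640.25, -184.0, 179.5, 86.0, 0.0]]
scene [[640.25, -184.75, 179.5, 89.5, 0.0]]
side []
scene []
```

{"method": "carry_out", "body": {
  "motion": [
    [0, 0, 0, 0, 1],
    [0, 0, 0, 0, 1],
    [0, 0, 0, 0, 1],
    [0, 0, 0, 0, 1],
    [0, 0, 0, 0, 1],
    [0, 0, 0, 0, 1],
    [0, 0, 0, 0, 1]
  ]
}}

```text
t: 58.75
eef_pos: [507.5, 429.5, 14.9]
tcp_rot: [3.142, 0.0, 2.889]
ft_force: [-0.7, -0.2, 0.3]
opening: 0.313
grip_force: 30.0
```

```bash
cat > tk.py <<'E'
from h import *
def chk(cams=("side","scene")):
    b=(530,750,-250,260); x0,x1,y0,y1=b
    for n in cams:
        h=cv2.cvtColor(rect(n,24,*b,s=2),cv2.COLOR_RGB2HSV)
        m=((h[...,1]<75)&(h[...,2]>75)).astype(np.uint8)
        print(n)
        for c in cv2.findContours(m,cv2.RETR_LIST,cv2.CHAIN_APPROX_NONE)[0]:
            if cv2.contourArea(c)>3000:
                (u,v),(w,q),a=cv2.minAreaRect(c); print("  ",round(x1-v/2),round(y1-u/2),round(max(w,q)/2),round(min(w,q)/2),round(a,1))
E
python3 - <<'E'
from tk import *
chk(); s=env.state(); print(s["opening"],s["grip_force"],s["eef_pos"])
E
```

```text
side
   559 4 129 52 87.9
   573 -175 64 50 89.4
   568 224 76 72 0.0
   605 165 73 27 32.3
   624 8 127 40 87.1
   640 188 103 21 0.0
   638 -174 61 35 88.7
   691 187 103 49 1.1
   690 5 139 54 86.9
   625 -1 190 149 87.5
   629 170 196 181 90.0
   704 -180 73 52 0.0
   639 -184 191 88 90.0
scene
   649 -179 87 38 15.1
   644 -2 158 139 89.6
   646 178 159 111 2.3
   638 -183 195 92 89.8
0.3105680761304137 29.99769777059555 [507.42991056 429.49830889  14.92204765]
```

```bash
python3 - <<'E'
from h import *
np.set_printoptions(suppress=True)
b=(450,610,-520,-330)
for n in("side","scene"):
    im=rect(n,7,*b,s=4); g=im.max(2)
    # card = low-saturation region
    print(n,"card",blob(im,b,4,lambda h:(h[...,1]<60)&(h[...,2]>90))[0])
    m=((g<100)).astype(np.uint8); N,L,S,C=cv2.connectedComponentsWithStats(m)
    for i in range(1,N):
        if S[i,4]>600: print("  dark",np.round([b[1]-C[i][1]/4,b[3]-C[i][0]/4],1),S[i,2:]/[4,4,16])
    # intensity map every 8 mm
    print(cv2.resize(g,(19,16),interpolation=cv2.INTER_AREA))
E
```

```text
side card [ 529.494 -411.654  121.696   77.893    1.423]
  dark [ 571.6 -516.6] [  9.      35.25   181.6875]
  dark [ 529.7 -415.4] [ 35.25    25.     657.5625]
[[200 200 200 201 202 201 200 202 203 203 201 201 200 202 202 202 202 198
  160]
 [206 207 209 210 211 211 211 211 212 211 211 211 210 209 208 207 206 194
  140]
 [208 207 207 207 210 211 211 210 211 211 211 211 210 210 209 207 206 184
  118]
 [206 202 172 165 186 191 199 201 206 208 211 212 213 213 212 211 206 167
   96]
 [203 196 147 174 192 178 178 174 178 175 177 182 190 193 200 206 198 149
   87]
 [205 188 136 190 213 203 187 178 174 168 167 171 174 186 187 197 196 174
  146]
 [207 184 138 197 223 210 152 142 154 168 181 196 200 202 195 197 197 196
  194]
 [203 169 143 209 224 209 126  96  87  91 121 195 220 215 198 202 203 202
  201]
 [205 164 149 216 224 198 118  93  86  90 131 202 221 215 203 212 213 213
  211]
 [204 159 159 217 223 208 179 163 151 135 155 212 221 210 206 214 215 214
  214]
 [202 148 158 203 215 217 218 219 220 217 216 222 221 212 210 216 217 217
  217]
 [209 194 182 173 168 166 172 178 188 195 204 21
[... 1263 characters left out ...]
  97  86  93 109 186 209 207 183 197 197 196
  196]
 [195 176 114 204 213 203  80  64  68  69 101 190 209 206 185 200 199 199
  199]
 [195 165 121 210 212 206 157 121 105  94 102 203 208 199 190 202 202 202
  201]
 [196 174 143 204 207 207 209 208 205 200 202 209 210 199 187 199 200 201
  200]
 [196 195 186 186 183 186 185 189 194 200 200 206 209 195 194 200 200 200
  200]
 [195 195 196 197 196 196 194 193 189 188 187 185 186 183 197 200 201 200
  201]
 [195 195 195 195 196 196 196 196 197 198 198 199 197 198 199 199 199 199
  199]
 [191 191 191 191 191 191 191 192 192 194 194 194 194 193 195 195 194 195
  195]
 [195 195 195 195 196 195 195 195 195 195 194 193 194 193 193 192 191 191
  190]]
```

The bar code is at about (528.5,-414.5) and the card yaw is about -0.15. The scan pose is TCP (362,-389,60), yaw 2.99. I'll lift and carry the scanner.

{"method": "carry_out", "body": {
  "motion": [
    [0, 0, -5, 0, 1],
    [0, 0, -15, 0, 1],
    [0, 0, -30, 0, 1],
    [0, 0, -35, 0, 1],
    [0, 0, -25, 0, 1],
    [0, 0, -10, 0, 1],
    [0, 0, 0, 0, 1]
  ]
}}

```text
t: 59.65
eef_pos: [507.8, 429.8, 136.8]
tcp_rot: [3.139, 0.002, 2.889]
ft_force: [-0.1, 1.3, -1.8]
opening: 0.313
grip_force: 30.0
```

{"method": "carry_out", "body": {
  "motion": [
    [-1.6, -20, 0, 0, 1],
    [-3.2, -41, 0, 0, 1],
    [-3.2, -41, 0, 0, 1],
    [-3.2, -41, 0, 0, 1],
    [-3.2, -41, 0, 0, 1],
    [-3.2, -41, 0, 0, 1],
    [-3.2, -41, 0, 0, 1],
    [-3.2, -41, 0, 0, 1],
    [-3.2, -41, 0, 0, 1],
    [-3.2, -41, 0, 0, 1],
    [-3.2, -41, 0, 0, 1],
    [-3.2, -41, 0, 0, 1]
  ]
}}

```text
t: 60.85
eef_pos: [424.0, -37.1, 134.0]
tcp_rot: [3.142, -0.002, 2.889]
ft_force: [0.6, -0.9, -1.6]
opening: 0.313
grip_force: 30.0
```

{"method": "carry_out", "body": {
  "motion": [
    [-3.2, -41, 0, 0, 1],
    [-3.2, -41, 0, 0, 1],
    [-3.2, -41, 0, 0, 1],
    [-3.2, -41, 0, 0, 1],
    [-3.2, -41, 0, 0, 1],
    [-3.2, -41, 0, 0, 1],
    [-3.2, -41, 0, 0, 1],
    [-3.2, -41, 0, 0, 1],
    [-1.6, -20, 0, 0, 1],
    [0, 0, 0, -5.8, 1],
    [0, 0, 0, 0, 1]
  ]
}}

```text
t: 61.95
eef_pos: [363.9, -379.1, 133.7]
tcp_rot: [3.14, -0.002, 2.991]
ft_force: [0.7, 0.1, -2.7]
opening: 0.313
grip_force: 30.0
```

```bash
python3 - <<'E'
from h import *
plan(362.3,-389.4,60,np.pi-.15)
E
```

```text
t 62.0 at [ 363.9 -379.1  133.7] 2.991 shift [ -0.  -10.5  73.7] turn -0.1
```

{"method": "carry_out", "body": {
  "motion": [
    [0, -10.5, 10, 0, 1],
    [0, 0, 20, 0, 1],
    [0, 0, 25, 0, 1],
    [0, 0, 12, 0, 1],
    [0, 0, 5, 0, 1],
    [0, 0, 0, 0, 1],
    [0, 0, 0, 0, 1]
  ]
}}

```text
t: 62.65
eef_pos: [363.3, -390.1, 63.5]
tcp_rot: [-3.141, 0.001, 2.99]
ft_force: [0.7, -0.3, -1.2]
opening: 0.313
grip_force: 30.0
```

```bash
python3 - <<'E'
from h import *
np.set_printoptions(suppress=True)
plan(362.3,-389.4,60,np.pi-.15)
b=(240,460,-470,-310)
for n in("side","scene","wrist"): print(n,blob(rect(n,120,*b,s=2),b,2,yel))
E
```

```text
t 62.6 at [ 363.3 -390.1   63.5] 2.99 shift [1.1 0.5 3.5] turn -0.1
side (array([ 323.083, -365.641,   66.528,   63.672,    1.385]), [[297.8999938964844, -327.1000061035156], [360.5, -338.79998779296875], [348.20001220703125, -404.20001220703125], [285.70001220703125, -392.5]])
scene (array([ 399.646, -392.286,  120.599,   53.619,    0.523]), [[438.5, -339.0], [465.29998779296875, -385.3999938964844], [360.79998779296875, -445.6000061035156], [334.0, -399.20001220703125]])
wrist (array([ 328.74 , -384.704,   82.596,   30.061,   -0.154]), [[290.20001220703125, -363.5], [371.8999938964844, -376.20001220703125], [367.20001220703125, -405.8999938964844], [285.6000061035156, -393.20001220703125]])
```

The scanner is held exactly as intended: origin (367,-390), yaw -0.154. I'll make the final 3.5 mm trim and hold for about 2 s.

{"method": "carry_out", "body": {
  "motion": [
    [1.1, 0.5, 3, 0, 1],
    [0, 0, 0, 0, 1],
    [0, 0, 0, 0, 1],
    [0, 0, 0, 0, 1],
    [0, 0, 0, 0, 1],
    [0, 0, 0, 0, 1],
    [0, 0, 0, 0, 1],
    [0, 0, 0, 0, 1],
    [0, 0, 0, 0, 1],
    [0, 0, 0, 0, 1],
    [0, 0, 0, 0, 1],
    [0, 0, 0, 0, 1]
  ]
}}

```text
t: 64.0
eef_pos: [361.9, -389.2, 59.9]
tcp_rot: [3.141, -0.0, 2.99]
ft_force: [-0.6, 0.4, -1.3]
opening: 0.318
grip_force: 30.0
```

{"method": "carry_out", "body": {
  "motion": [
    [0, 0, 0, 0, 1],
    [0, 0, 0, 0, 1],
    [0, 0, 0, 0, 1],
    [0, 0, 0, 0, 1],
    [0, 0, 0, 0, 1],
    [0, 0, 0, 0, 1],
    [0, 0, 0, 0, 1],
    [0, 0, 0, 0, 1],
    [0, 0, 0, 0, 1],
    [0, 0, 0, 0, 1],
    [0, 0, 0, 0, 1],
    [0, 0, 0, 0, 1]
  ]
}}

```text
t: 65.2
eef_pos: [361.9, -389.2, 59.9]
tcp_rot: [3.142, 0.0, 2.99]
ft_force: [-0.9, 0.4, -2.0]
opening: 0.315
grip_force: 30.0
```

{"method": "carry_out", "body": {
  "motion": [
    [0, 0, -5, 0, 1],
    [0, 0, -15, 0, 1],
    [0, 0, -30, 0, 1],
    [0, 0, -20, 0, 1],
    [0, 0, -5, 0, 1],
    [0, 0, 0, 5.8, 1],
    [0, 0, 0, 0, 1]
  ]
}}

```text
t: 65.9
eef_pos: [361.8, -389.0, 134.6]
tcp_rot: [3.141, -0.0, 2.887]
ft_force: [-1.5, -0.7, -2.3]
opening: 0.315
grip_force: 30.0
```

```bash
python3 - <<'E'
from h import *
plan(507.5,429.5,135,2.889)
E
```

```text
t 65.9 at [ 361.8 -389.   134.6] 2.887 shift [ 6.500e+01  8.288e+02 -1.000e-01] turn -0.1
```

{"method": "carry_out", "body": {
  "motion": [
    [1.6, 20, 0, 0, 1],
    [3.3, 41, 0, 0, 1],
    [3.3, 41, 0, 0, 1],
    [3.3, 41, 0, 0, 1],
    [3.3, 41, 0, 0, 1],
    [3.3, 41, 0, 0, 1],
    [3.3, 41, 0, 0, 1],
    [3.3, 41, 0, 0, 1],
    [3.3, 41, 0, 0, 1],
    [3.3, 41, 0, 0, 1],
    [3.3, 41, 0, 0, 1],
    [3.3, 41, 0, 0, 1]
  ]
}}

```text
t: 67.1
eef_pos: [442.1, 78.6, 134.5]
tcp_rot: [-3.142, -0.001, 2.892]
ft_force: [0.3, 0.2, -2.0]
opening: 0.314
grip_force: 30.0
```

{"method": "carry_out", "body": {
  "motion": [
    [3.3, 41, 0, 0, 1],
    [3.3, 41, 0, 0, 1],
    [3.3, 41, 0, 0, 1],
    [3.3, 41, 0, 0, 1],
    [3.3, 41, 0, 0, 1],
    [3.3, 41, 0, 0, 1],
    [3.3, 41, 0, 0, 1],
    [2.1, 30, 0, 0, 1],
    [1, 16, 0, 0, 1],
    [0, 5, 0, 0, 1],
    [0, 0, 0, 0, 1],
    [0, 0, 0, 0, 1]
  ]
}}

```text
t: 68.3
eef_pos: [501.7, 409.3, 134.7]
tcp_rot: [-3.141, -0.001, 2.889]
ft_force: [-0.8, -1.0, -1.6]
opening: 0.315
grip_force: 30.0
```

```bash
python3 - <<'E'
from h import *
plan(507.5,429.5,15.5,2.889)
E
```

```text
t 68.3 at [501.7 409.3 134.7] 2.889 shift [ -0.7  21.1 119.1] turn 0.0
```

{"method": "carry_out", "body": {
  "motion": [
    [-0.7, 12, 0, 0, 1],
    [0, 9.1, 0, 0, 1],
    [0, 0, 15, 0, 1],
    [0, 0, 30, 0, 1],
    [0, 0, 30, 0, 1],
    [0, 0, 20, 0, 1],
    [0, 0, 5, 0, 1],
    [0, 0, 0, 0, 1],
    [0, 0, 0, 0, 1]
  ]
}}

```text
t: 69.2
eef_pos: [508.6, 430.6, 35.7]
tcp_rot: [3.141, 0.001, 2.889]
ft_force: [-0.7, -0.3, -1.8]
opening: 0.315
grip_force: 30.0
```

```bash
python3 - <<'E'
from h import *
plan(507.5,429.5,15.3,2.889)
E
```

```text
t 69.2 at [508.6 430.6  35.7] 2.889 shift [ 0.8 -1.4 20.4] turn -0.0
```

{"method": "carry_out", "body": {
  "motion": [
    [0, 0, 5, 0, 1],
    [0, 0, 0, 0, 1],
    [0, 0, 0, 0, 1],
    [0, 0, 0, 0, 1]
  ]
}}

```text
t: 69.6
eef_pos: [508.3, 430.5, 30.3]
tcp_rot: [3.141, 0.0, 2.889]
ft_force: [0.3, -0.4, -2.3]
opening: 0.314
grip_force: 30.0
```

```bash
python3 - <<'E'
from h import *
plan(507.5,429.5,15.3,2.889)
E
```

```text
t 69.6 at [508.3 430.5  30.3] 2.889 shift [ 0.6 -1.2 15. ] turn -0.0
```

{"method": "carry_out", "body": {
  "motion": [
    [0.6, -1.2, 0, 0, 1],
    [0, 0, 5, 0, 1],
    [0, 0, 5, 0, 1],
    [0, 0, 3, 0, 1],
    [0, 0, 1.2, 0, 1],
    [0, 0, 0.5, 0, 1],
    [0, 0, 0, 0, 1],
    [0, 0, 0, 0, 1]
  ]
}}

```text
t: 70.4
eef_pos: [507.4, 429.4, 15.4]
tcp_rot: [3.141, 0.0, 2.889]
ft_force: [-0.1, -0.0, -2.0]
opening: 0.313
grip_force: 30.0
```

{"method": "carry_out", "body": {
  "motion": [
    [0, 0, 0, 0, 0.4],
    [0, 0, 0, 0, 0.4],
    [0, 0, 0, 0, 0.4],
    [0, 0, 0, 0, 0.4],
    [0, 0, 0, 0, 0.4],
    [0, 0, -10, 0, 0.4],
    [0, 0, -20, 0, 0.4],
    [0, 0, -35, 0, 0.4],
    [0, 0, -45, 0, 0.4],
    [0, 0, -45, 0, 0.4],
    [0, 0, -30, 0, 0.4],
    [0, 0, -10, 0, 0.4]
  ]
}}

```text
t: 71.6
eef_pos: [508.1, 430.0, 214.8]
tcp_rot: [3.137, 0.004, 2.889]
ft_force: [-0.5, 0.4, -0.7]
opening: 0.599
grip_force: 0.0
```

{"method": "carry_out", "body": {
  "motion": [
    [0, -15, 0, 0, 0.4],
    [0, -35, 0, 0, 0.4],
    [0, -40, 0, 0, 0.4],
    [0, -40, 0, 0, 0.4],
    [0, -40, 0, 0, 0.4],
    [0, -40, 0, 0, 0.4],
    [0, -40, 0, 0, 0.4],
    [0, -40, 0, 0, 0.4],
    [0, -40, 0, 0, 0.4],
    [0, -20, 0, 0, 0.4],
    [0, 0, 0, 0, 0.4],
    [0, 0, 0, 0, 0.4]
  ]
}}

```text
t: 72.8
eef_pos: [419.8, 90.5, 210.1]
tcp_rot: [3.141, -0.0, 2.888]
ft_force: [-0.8, -0.2, -0.3]
opening: 0.596
grip_force: 0.0
```

```bash
python3 - <<'E'
from tk import *
np.set_printoptions(suppress=True)
print(env.state()["eef_pos"])
b=(380,680,340,520)
print(blob(rect("scene",75,*b,s=2),b,2,yel)[0])
# keys in trays: bright, low-saturation blobs
b=(530,750,-250,260)
for n in ("side","wrist"):
    im=rect(n,24,*b); h=cv2.cvtColor(im,cv2.COLOR_RGB2HSV); m=((h[...,1]<80)&(h[...,2]>100)).astype(np.uint8)
    N,L,S,C=cv2.connectedComponentsWithStats(m)
    print(n,[(round(b[1]-C[i][1]),round(b[3]-C[i][0]),int(S[i,2]),int(S[i,3]),int(S[i,4])) for i in range(1,N) if 500<S[i,4]<9000])
b=(330,530,-300,350); print(keys(rect("side",20,*b),b,1))
E
```

```text
[419.77824207  90.47344185 210.06511029]
[504.4   430.582 139.697  31.781  -0.253]
side [(718, 1, 149, 13, 636), (672, -178, 80, 67, 1957), (658, 190, 113, 173, 2656), (656, 0, 134, 32, 3131), (598, -176, 90, 115, 2527), (626, 174, 101, 42, 2298), (596, -3, 135, 32, 3084), (538, 1, 151, 53, 682)]
wrist [(652, 31, 81, 23, 1142), (600, -25, 88, 22, 1055)]
[]
```

```bash
python3 - <<'E'
from h import *
for n in ("side","scene"):
  for b in ((545,725,115,250),(550,730,-235,-133)):
    h=cv2.cvtColor(rect(n,24,*b),cv2.COLOR_RGB2HSV)
    m=((h[...,1]<110)).astype(np.uint8)*9
    print(n,b)
    for r in cv2.resize(m,(m.shape[1]//5,m.shape[0]//6),interpolation=cv2.INTER_AREA): print("".join("#" if v>4 else "." for v in r))
E
```

```text
side (545, 725, 115, 250)
..########################.
..########################.
..#...................##...
..#....................#...
..#....................#...
..#....................#...
..#....................#...
..#....................#...
..#..########.........##...
..######################...
..######################...
..######################...
..#####################....
......####............#....
....###########.......#....
...#################..#....
....#####################..
.....####################..
...........##############..
................#########..
.#....................#....
.#....................#....
.#....................#....
.#....................#....
.#....................#....
.#....................#....
.#....................#....
.#....................#....
.#....................#....
.#....................#....
side (550, 730, -235, -133)
.##################.
..#########.###.....
.##..........##.....
.##..........##.....
.##..........##.....
.##..........##.....
.##...........#.....
.##..........##.....
.###############....
..###############
[... 1249 characters left out ...]
.............
...........................
scene (550, 730, -235, -133)
..................#.
................#...
................#...
....................
....................
.############.......
..#############.....
..#############.....
.################...
.#.##############...
...##############...
...##############...
................#...
....................
.#..................
..############......
..#############.#...
..#############.....
.################...
.################...
...##############...
...##############...
.#..................
....................
................#...
....................
....................
....................
....................
....................
```

The scanner is back exactly as it lay. But the coarse map shows that the near key in tray100 was knocked askew, somewhere between its placing and the scan. There is time, so I'll straighten it and then scan again to keep the order. First a close measurement.

{"method": "carry_out", "body": {
  "motion": [
    [-20, 4, 0, 0, 0.6],
    [-35, 7, 0, 0, 0.6],
    [-40, 8, 0, 0, 0.6],
    [-40, 8, 0, 0, 0.6],
    [-35, 7.5, 0, 0, 0.6],
    [-21, 4.3, 0, 0, 0.6],
    [0, 0, 0, 8.4, 0.6],
    [0, 0, 0, 8.4, 0.6],
    [0, 0, 0, 8.4, 0.6],
    [0, 0, 0, 8.4, 0.6],
    [0, 0, 0, 8.4, 0.6],
    [0, 0, 0, 8.4, 0.6]
  ]
}}

```text
t: 74.4
eef_pos: [614.4, 80.6, 210.0]
tcp_rot: [-3.141, -0.0, 2.003]
ft_force: [1.0, 0.7, -0.7]
opening: 0.4
grip_force: 0.0
```

{"method": "carry_out", "body": {
  "motion": [
    [0, 0, 0, 8.4, 0.6],
    [0, 0, 0, 8.4, 0.6],
    [0, 0, 0, 8.3, 0.6],
    [0, 0, 0, 0, 0.6],
    [0, 0, 0, 0, 0.6]
  ]
}}

```text
t: 74.9
eef_pos: [614.4, 80.5, 210.1]
tcp_rot: [-3.141, -0.0, 1.576]
ft_force: [-1.0, -0.4, 0.5]
opening: 0.403
grip_force: 0.0
```

```bash
python3 - <<'E'
from h import *
plan(615,80,210,1.57)
c=env.read_camera("wrist")
b=(545,725,110,255); h=cv2.cvtColor(rect("wrist",24,*b,s=2,c=c),cv2.COLOR_RGB2HSV)
m=((h[...,1]<70)&(h[...,2]>70)).astype(np.uint8); m=cv2.morphologyEx(m,cv2.MORPH_OPEN,np.ones((5,5),np.uint8))
for r in cv2.resize(m*9,(48,30),interpolation=cv2.INTER_AREA): print("".join("#" if v>4 else "." for v in r))
for q in cv2.findContours(m,cv2.RETR_EXTERNAL,cv2.CHAIN_APPROX_NONE)[0]:
    if cv2.contourArea(q)>1500:
        r=cv2.minAreaRect(q); p=cv2.boxPoints(r); print(round(b[1]-r[0][1]/2,1),round(b[3]-r[0][0]/2,1),np.round(np.array(r[1])/2,1),r[2],np.round([[b[1]-a[1]/2,b[3]-a[0]/2] for a in p],0).tolist())
E
```

```text
t 74.9 at [614.4  80.5 210.1] 1.576 shift [-0.5  0.6  0.1] turn 0.3
................................................
................................................
................................................
................................................
................................................
................................................
................................................
................................................
................................................
........################################........
........#################################.......
.........###############################........
................................................
..............##................................
............#############.......................
............######################..............
.............#############################......
.....................#######################....
..............................##############....
......................................####......
................................................
................................................
................................................
................................................
................................................
................................................
................................................
................................................
................................................
................................................
626.1 171.5 [100.5  20.8] 12.528807640075684 [[627.0, 223.0], [647.0, 218.0], [625.0, 120.0], [605.0, 125.0]]
662.2 181.3 [99.6 21.8] 1.5622248649597168 [[653.0, 231.0], [674.0, 231.0], [672.0, 131.0], [650.0, 132.0]]
```

The knocked key lies flat at (626,171), turned -12°. I'll grip it 30 mm towards its -y end, where there is finger room beside the other key, and slide it back straight.

{"method": "carry_out", "body": {
  "motion": [
    [15, 1, 10, 6.4, 0.7],
    [25, 5, 25, 6.3, 0.7],
    [22, -2, 40, 0, 0.7],
    [0, 0, 40, 0, 0.7],
    [0, 0, 40, 0, 0.7],
    [0, 0, 30, 0, 0.7],
    [0, 0, 5, 0, 0.7],
    [0, 0, 0, 0, 0.7],
    [0, 0, 0, 0, 0.7]
  ]
}}

```text
t: 75.85
eef_pos: [627.0, 141.6, 21.9]
tcp_rot: [3.139, -0.001, 1.35]
ft_force: [0.4, -0.4, 0.3]
opening: 0.301
grip_force: 0.0
```

```bash
python3 - <<'E'
from h import *
plan(618.2,142.5,-16,1.354); print(env.state()["opening"])
E
```

```text
t 75.8 at [627.  141.6  21.9] 1.35 shift [-1.1 -8.9 37.9] turn -0.2
0.3007628020653595
```

Correct sideways, then descend gently with the force read.

{"method": "carry_out", "body": {
  "motion": [
    [-1.1, -8.9, 0, 0, 0.7],
    [0, 0, 8, 0, 0.7],
    [0, 0, 4, 0, 0.7],
    [0, 0, 2, 0, 0.7],
    [0, 0, 2, 0, 0.7],
    [0, 0, 0, 0, 0.7]
  ]
}}

```text
t: 76.45
eef_pos: [617.1, 142.3, 3.9]
tcp_rot: [-3.141, 0.0, 1.349]
ft_force: [-0.7, -0.5, -1.4]
opening: 0.295
grip_force: 0.0
```

{"method": "carry_out", "body": {
  "motion": [
    [0, 0, 3, 0, 0.7],
    [0, 0, 3, 0, 0.7],
    [0, 0, 3, 0, 0.7],
    [0, 0, 0, 0, 0.7]
  ]
}}

```text
t: 76.85
eef_pos: [616.9, 142.3, -5.3]
tcp_rot: [-3.141, 0.0, 1.349]
ft_force: [-0.2, -0.2, -0.1]
opening: 0.301
grip_force: 0.0
```

```bash
python3 - <<'E'
from h import *
plan(618.2,142.5,-16,1.354); print(env.state()["opening"])
E
```

```text
t 76.8 at [616.9 142.3  -5.3] 1.349 shift [ 0.5  1.3 10.7] turn -0.3
0.30052422172628945
```

{"method": "carry_out", "body": {
  "motion": [
    [0, 1, 2, 0, 0.7],
    [0, 0, 3, 0, 0.7],
    [0, 0, 3, 0, 0.7],
    [0, 0, 2, 0, 0.7],
    [0, 0, 0, 0, 0.7],
    [0, 0, 0, 0, 1],
    [0, 0, 0, 0, 1],
    [0, 0, 0, 0, 1],
    [0, 0, 0, 0, 1]
  ]
}}

```text
t: 77.75
eef_pos: [618.2, 142.1, -14.7]
tcp_rot: [3.141, -0.0, 1.349]
ft_force: [0.0, -0.3, -1.0]
opening: 0.207
grip_force: 30.0
```

```bash
python3 - <<'E'
from h import *
plan(601,152.5,-15,1.54)
E
```

```text
t 77.8 at [618.2 142.1 -14.7] 1.349 shift [  6.3 -19.    0.3] turn -10.9
```

Gripped. I'll slide and turn it, release, then lift and re-measure.

{"method": "carry_out", "body": {
  "motion": [
    [1.3, -4, 0, 0, 1],
    [1.7, -5, 0, 0, 1],
    [1.7, -5, 0, 0, 1],
    [1.6, -5, 0, 0, 1],
    [0, 0, 0, -4, 1],
    [0, 0, 0, -4, 1],
    [0, 0, 0, -2.9, 1],
    [0, 0, 0, 0, 1],
    [0, 0, 0, 0, 0.7],
    [0, 0, 0, 0, 0.7],
    [0, 0, 0, 0, 0.7]
  ]
}}

```text
t: 78.85
eef_pos: [600.8, 152.5, -14.8]
tcp_rot: [-3.141, -0.0, 1.539]
ft_force: [0.7, -1.5, 0.5]
opening: 0.293
grip_force: 0.0
```

{"method": "carry_out", "body": {
  "motion": [
    [0, 0, -10, 0, 0.7],
    [0, 0, -25, 0, 0.6],
    [0, 0, -40, 0, 0.6],
    [0, 0, -45, 0, 0.6],
    [0, 0, -45, 0, 0.6],
    [0, 0, -40, 0, 0.4],
    [-20, 0, -20, 0, 0.4],
    [-30, 0, 0, 0, 0.4],
    [-20, 0, 0, 0, 0.4],
    [0, 0, 0, 0, 0.4],
    [0, 0, 0, 0, 0.4]
  ]
}}

```text
t: 79.95
eef_pos: [598.7, 82.4, 210.8]
tcp_rot: [3.141, -0.0, 1.538]
ft_force: [-0.7, 0.0, 0.2]
opening: 0.598
grip_force: 0.0
```

```bash
cat > tw.py <<'E'
from h import *
def trays(n,c,bs):
  for b in bs:
    h=cv2.cvtColor(rect(n,24,*b,s=2,c=c),cv2.COLOR_RGB2HSV)
    m=((h[...,1]<70)&(h[...,2]>70)).astype(np.uint8); m=cv2.morphologyEx(m,cv2.MORPH_OPEN,np.ones((9,9),np.uint8))
    for q in cv2.findContours(m,cv2.RETR_EXTERNAL,cv2.CHAIN_APPROX_NONE)[0]:
      if 1500<cv2.contourArea(q)<15000:
        r=cv2.minAreaRect(q); print(n,b[2],round(b[1]-r[0][1]/2,1),round(b[3]-r[0][0]/2,1),np.round(np.array(r[1])/2,1),round(r[2],1))
E
python3 - <<'E'
from tw import *
B=((545,725,110,255),(540,720,-85,80),(550,730,-232,-136))
trays("wrist",env.read_camera("wrist"),B[:1]); trays("side",env.read_camera("side"),B)
plan(507.5,429.5,205,2.889)
E
```

```text
wrist 110 601.7 184.0 [99.2 20.6] 1.7
wrist 110 661.8 181.8 [99.7 22.2] 1.5
side 110 600.8 187.9 [105.9  24. ] 1.9
side 110 661.2 185.7 [106.4  25.1] 1.4
side -85 596.4 1.2 [ 26.7 138.8] 87.7
side -85 655.2 4.1 [ 27.3 139.7] 87.3
side -232 613.1 -179.9 [21.7 73.3] 84.8
side -232 669.5 -180.8 [29.  75.5] 90.0
t 80.0 at [598.7  83.2 210.4] 1.54 shift [ 343.3 -101.8    5.5] turn -77.3
```

All six keys are straight in their trays. I'll repeat the scan so the order holds, starting with the move back over the scanner.

{"method": "carry_out", "body": {
  "motion": [
    [18, -5, 0, 0, 0.4],
    [34.3, -10.2, 0, 0, 0.4],
    [34.3, -10.2, 0, 0, 0.4],
    [34.3, -10.2, 0, 0, 0.4],
    [34.3, -10.2, 0, 0, 0.4],
    [34.3, -10.2, 0, 0, 0.4],
    [34.3, -10.2, 0, 0, 0.4],
    [34.3, -10.2, 0, 0, 0.4],
    [34.3, -10.2, 0, 0, 0.4],
    [34.3, -10.2, 0, 0, 0.4],
    [16.6, -5, 0, 0, 0.4],
    [0, 0, 0, -7.7, 0.4]
  ]
}}

```text
t: 81.25
eef_pos: [506.3, 431.4, 209.8]
tcp_rot: [-3.141, -0.0, 1.678]
ft_force: [-0.1, 0.3, 0.3]
opening: 0.607
grip_force: 0.0
```

{"method": "carry_out", "body": {
  "motion": [
    [0, 0, 0, -7.7, 0.4],
    [0, 0, 0, -7.7, 0.4],
    [0, 0, 0, -7.7, 0.4],
    [0, 0, 0, -7.7, 0.4],
    [0, 0, 0, -7.7, 0.4],
    [0, 0, 0, -7.7, 0.4],
    [0, 0, 0, -7.7, 0.4],
    [0, 0, 0, -7.7, 0.4],
    [0, 0, 0, -8, 0.4],
    [0, 0, 0, 0, 0.4],
    [0, 0, 0, 0, 0.4]
  ]
}}

```text
t: 82.35
eef_pos: [507.6, 428.8, 210.2]
tcp_rot: [-3.141, -0.0, 2.885]
ft_force: [-1.0, -0.4, -0.5]
opening: 0.6
grip_force: 0.0
```

{"method": "carry_out", "body": {
  "motion": [
    [0, 0, 20, 0, 0.4],
    [0, 0, 40, 0, 0.4],
    [0, 0, 40, 0, 0.4],
    [0, 0, 25, 0, 0.4],
    [0, 0, 5, 0, 0.4],
    [0, 0, 0, 0, 0.4],
    [0, 0, 0, 0, 0.4]
  ]
}}

```text
t: 83.05
eef_pos: [508.4, 429.3, 81.8]
tcp_rot: [3.14, 0.001, 2.888]
ft_force: [-0.3, 0.3, -0.5]
opening: 0.602
grip_force: 0.0
```

```bash
python3 - <<'E'
from h import *
plan(507.3,429.4,15,2.889)
E
```

```text
t 83.0 at [508.4 429.3  81.8] 2.888 shift [ 1.2 -0.3 66.8] turn -0.1
```

{"method": "carry_out", "body": {
  "motion": [
    [0.8, 0, 20, 0, 0.4],
    [0, 0, 20, 0, 0.4],
    [0, 0, 15, 0, 0.4],
    [0, 0, 8, 0, 0.4],
    [0, 0, 3, 0, 0.4],
    [0, 0, 0, 0, 0.4],
    [0, 0, 0, 0, 1],
    [0, 0, 0, 0, 1],
    [0, 0, 0, 0, 1],
    [0, 0, 0, 0, 1],
    [0, 0, 0, 0, 1],
    [0, 0, 0, 0, 1]
  ]
}}

```text
t: 84.25
eef_pos: [507.1, 429.1, 14.6]
tcp_rot: [3.141, 0.0, 2.889]
ft_force: [-0.4, -0.6, 3.6]
opening: 0.317
grip_force: 30.0
```

{"method": "carry_out", "body": {
  "motion": [
    [0, 0, 0, 0, 1],
    [0, 0, -5, 0, 1],
    [0, 0, -15, 0, 1],
    [0, 0, -30, 0, 1],
    [0, 0, -35, 0, 1],
    [0, 0, -25, 0, 1],
    [0, 0, -10, 0, 1],
    [0, 0, 0, 0, 1]
  ]
}}

```text
t: 85.05
eef_pos: [507.2, 429.2, 135.9]
tcp_rot: [3.14, 0.002, 2.889]
ft_force: [0.6, 0.4, -2.9]
opening: 0.318
grip_force: 30.0
```

{"method": "carry_out", "body": {
  "motion": [
    [-1.6, -20, 0, 0, 1],
    [-3.2, -41, 0, 0, 1],
    [-3.2, -41, 0, 0, 1],
    [-3.2, -41, 0, 0, 1],
    [-3.2, -41, 0, 0, 1],
    [-3.2, -41, 0, 0, 1],
    [-3.2, -41, 0, 0, 1],
    [-3.2, -41, 0, 0, 1],
    [-3.2, -41, 0, 0, 1],
    [-3.2, -41, 0, 0, 1],
    [-3.2, -41, 0, 0, 1],
    [-3.2, -41, 0, 0, 1]
  ]
}}

```text
t: 86.25
eef_pos: [423.5, -37.6, 133.2]
tcp_rot: [3.142, -0.002, 2.889]
ft_force: [1.5, 0.0, -1.6]
opening: 0.315
grip_force: 30.0
```

{"method": "carry_out", "body": {
  "motion": [
    [-3.2, -41, 0, 0, 1],
    [-3.2, -41, 0, 0, 1],
    [-3.2, -41, 0, 0, 1],
    [-3.2, -41, 0, 0, 1],
    [-3.2, -41, 0, 0, 1],
    [-3.2, -41, 0, 0, 1],
    [-3.2, -41, 0, 0, 1],
    [-3.2, -41, 0, 0, 1],
    [-1.6, -30, 0, 0, 1],
    [0, 0, 0, -5.8, 1],
    [0, 0, 0, 0, 1],
    [0, 0, 0, 0, 1]
  ]
}}

```text
t: 87.45
eef_pos: [361.2, -388.9, 133.2]
tcp_rot: [3.14, -0.001, 2.988]
ft_force: [-0.3, -0.5, -1.9]
opening: 0.31
grip_force: 30.0
```

```bash
python3 - <<'E'
from h import *
plan(362.3,-389.4,60,np.pi-.15)
E
```

```text
t 87.5 at [ 361.2 -388.9  133.2] 2.988 shift [-1.3 -0.5 73.2] turn -0.2
```

{"method": "carry_out", "body": {
  "motion": [
    [-1.3, -0.5, 12, 0, 1],
    [0, 0, 25, 0, 1],
    [0, 0, 25, 0, 1],
    [0, 0, 8, 0, 1],
    [0, 0, 3, 0, 1],
    [0, 0, 0, 0, 1],
    [0, 0, 0, 0, 1],
    [0, 0, 0, 0, 1],
    [0, 0, 0, 0, 1],
    [0, 0, 0, 0, 1],
    [0, 0, 0, 0, 1],
    [0, 0, 0, 0, 1]
  ]
}}

```text
t: 88.65
eef_pos: [362.8, -390.4, 61.3]
tcp_rot: [-3.142, 0.0, 2.99]
ft_force: [-1.1, -0.2, -1.7]
opening: 0.315
grip_force: 30.0
```

{"method": "carry_out", "body": {
  "motion": [
    [0, 0, 0, 0, 1],
    [0, 0, 0, 0, 1],
    [0, 0, 0, 0, 1],
    [0, 0, 0, 0, 1],
    [0, 0, 0, 0, 1],
    [0, 0, 0, 0, 1],
    [0, 0, 0, 0, 1],
    [0, 0, 0, 0, 1],
    [0, 0, 0, 0, 1],
    [0, 0, 0, 0, 1],
    [0, 0, 0, 0, 1],
    [0, 0, 0, 0, 1]
  ]
}}

```text
t: 89.85
eef_pos: [362.7, -390.3, 61.2]
tcp_rot: [3.141, -0.0, 2.99]
ft_force: [0.4, -0.4, -3.1]
opening: 0.318
grip_force: 30.0
```

```bash
python3 - <<'E'
from tw import *
trays("side",env.read_camera("side"),((545,725,110,255),(540,720,-85,80),(550,730,-232,-136)))
b=(240,460,-470,-310); print(blob(rect("wrist",120,*b,s=2),b,2,yel))
E
```

```text
side 110 600.7 187.6 [106.4  24. ] 1.8
side 110 661.2 185.7 [106.4  25.2] 1.4
side -85 597.3 0.8 [ 27.7 137.8] 88.1
side -85 656.2 3.4 [ 26.7 138.3] 87.5
side -232 609.8 -179.8 [31.5 73.5] 90.0
side -232 670.8 -180.5 [32.5 75. ] 90.0
(array([ 3.27658e+02, -3.84869e+02,  8.08770e+01,  2.96790e+01,
       -1.54000e-01]), [[290.0, -364.0], [369.8999938964844, -376.3999938964844], [365.29998779296875, -405.70001220703125], [285.3999938964844, -393.29998779296875]])
```

{"method": "carry_out", "body": {
  "motion": [
    [0, 0, -5, 0, 1],
    [0, 0, -15, 0, 1],
    [0, 0, -30, 0, 1],
    [0, 0, -20, 0, 1],
    [0, 0, -5, 0, 1],
    [0, 0, 0, 5.8, 1],
    [0, 0, 0, 0, 1],
    [0, 0, 0, 0, 1]
  ]
}}

```text
t: 90.75
eef_pos: [362.5, -390.1, 135.6]
tcp_rot: [3.141, -0.001, 2.891]
ft_force: [-0.0, -0.3, -1.4]
opening: 0.313
grip_force: 30.0
```

{"method": "carry_out", "body": {
  "motion": [
    [1.6, 20, 0, 0, 1],
    [3.3, 41, 0, 0, 1],
    [3.3, 41, 0, 0, 1],
    [3.3, 41, 0, 0, 1],
    [3.3, 41, 0, 0, 1],
    [3.3, 41, 0, 0, 1],
    [3.3, 41, 0, 0, 1],
    [3.3, 41, 0, 0, 1],
    [3.3, 41, 0, 0, 1],
    [3.3, 41, 0, 0, 1],
    [3.3, 41, 0, 0, 1],
    [3.3, 41, 0, 0, 1]
  ]
}}

```text
t: 91.95
eef_pos: [443.1, 77.4, 136.0]
tcp_rot: [3.142, -0.0, 2.891]
ft_force: [1.1, -0.9, -2.1]
opening: 0.316
grip_force: 30.0
```

{"method": "carry_out", "body": {
  "motion": [
    [3.3, 41, 0, 0, 1],
    [3.3, 41, 0, 0, 1],
    [3.3, 41, 0, 0, 1],
    [3.3, 41, 0, 0, 1],
    [3.3, 41, 0, 0, 1],
    [3.3, 41, 0, 0, 1],
    [3.3, 41, 0, 0, 1],
    [2.1, 36, 0, 0, 1],
    [1, 20, 0, 0, 1],
    [0, 10, 0, 0, 1],
    [0, 0, 0, 0, 1],
    [0, 0, 0, 0, 1]
  ]
}}

```text
t: 93.15
eef_pos: [506.3, 422.7, 135.9]
tcp_rot: [-3.141, -0.001, 2.889]
ft_force: [-0.4, 0.5, -1.1]
opening: 0.314
grip_force: 30.0
```

{"method": "carry_out", "body": {
  "motion": [
    [0, 0, 15, 0, 1],
    [0, 0, 30, 0, 1],
    [0, 0, 25, 0, 1],
    [0, 0, 10, 0, 1],
    [0, 0, 0, 0, 1],
    [0, 0, 0, 0, 1],
    [0, 0, 0, 0, 1]
  ]
}}

```text
t: 93.85
eef_pos: [507.4, 423.7, 57.8]
tcp_rot: [3.14, 0.001, 2.889]
ft_force: [1.1, -0.3, -1.9]
opening: 0.313
grip_force: 30.0
```

```bash
python3 - <<'E'
from h import *
plan(507.1,429.2,15,2.889)
E
```

```text
t 93.8 at [507.4 423.7  57.8] 2.889 shift [ 1.7  5.2 42.8] turn -0.0
```

{"method": "carry_out", "body": {
  "motion": [
    [1.7, 5.2, 0, 0, 1],
    [0, 0, 15, 0, 1],
    [0, 0, 8, 0, 1],
    [0, 0, 3, 0, 1],
    [0, 0, 0, 0, 1],
    [0, 0, 0, 0, 1],
    [0, 0, 0, 0, 1]
  ]
}}

```text
t: 94.55
eef_pos: [506.6, 429.0, 30.5]
tcp_rot: [3.141, 0.0, 2.889]
ft_force: [0.5, -0.1, -1.6]
opening: 0.316
grip_force: 30.0
```

```bash
python3 - <<'E'
from h import *
plan(507.1,429.2,15,2.889)
E
```

```text
t 94.5 at [506.6 429.   30.5] 2.889 shift [-0.4  0.3 15.5] turn -0.0
```

{"method": "carry_out", "body": {
  "motion": [
    [-0.4, 0.3, 5, 0, 1],
    [0, 0, 5, 0, 1],
    [0, 0, 3, 0, 1],
    [0, 0, 1.5, 0, 1],
    [0, 0, 0.7, 0, 1],
    [0, 0, 0, 0, 1],
    [0, 0, 0, 0, 1]
  ]
}}

```text
t: 95.25
eef_pos: [506.9, 429.2, 15.2]
tcp_rot: [3.141, 0.0, 2.889]
ft_force: [0.7, 1.3, -1.2]
opening: 0.315
grip_force: 30.0
```

{"method": "carry_out", "body": {
  "motion": [
    [0, 0, 0, 0, 0.4],
    [0, 0, 0, 0, 0.4],
    [0, 0, 0, 0, 0.4],
    [0, 0, 0, 0, 0.4],
    [0, 0, 0, 0, 0.4],
    [0, 0, -10, 0, 0.4],
    [0, 0, -20, 0, 0.4],
    [0, 0, -35, 0, 0.4],
    [0, 0, -45, 0, 0.4],
    [0, 0, -45, 0, 0.4],
    [0, 0, -30, 0, 0.4],
    [0, 0, -10, 0, 0.4]
  ]
}}

```text
t: 96.45
eef_pos: [507.7, 429.7, 214.6]
tcp_rot: [3.137, 0.004, 2.889]
ft_force: [0.0, 0.6, -0.4]
opening: 0.598
grip_force: 0.0
```

{"method": "carry_out", "body": {
  "motion": [
    [0, -15, 0, 0, 0.4],
    [0, -35, 0, 0, 0.4],
    [0, -40, 0, 0, 0.4],
    [0, -40, 0, 0, 0.4],
    [0, -40, 0, 0, 0.4],
    [0, -40, 0, 0, 0.4],
    [0, -40, 0, 0, 0.4],
    [0, -40, 0, 0, 0.4],
    [0, -20, 0, 0, 0.4],
    [0, 0, 0, 0, 0.4],
    [0, 0, 0, 0, 0.4],
    [0, 0, 0, 0, 0.4]
  ]
}}

```text
t: 97.65
eef_pos: [429.5, 129.7, 209.8]
tcp_rot: [3.141, -0.0, 2.889]
ft_force: [-0.4, -1.2, -0.2]
opening: 0.598
grip_force: 0.0
```

```bash
python3 - <<'E'
from tw import *
b=(380,680,340,520); print(blob(rect("scene",75,*b,s=2),b,2,yel)[0])
trays("side",env.read_camera("side"),((545,725,110,255),(540,720,-85,80),(550,730,-232,-136)))
b=(330,530,-300,350); print(keys(rect("side",20,*b),b,1))
E
```

```text
[ 5.04170e+02  4.30196e+02  1.39270e+02  3.18110e+01 -2.48000e-01]
side 110 600.7 187.6 [106.3  23.9] 2.0
side 110 661.1 185.7 [106.4  25.3] 1.4
side -85 597.1 0.8 [ 27.2 137.8] 88.1
side -85 656.3 3.6 [ 26.7 138.5] 87.5
side -232 610.0 -179.8 [30.  73.5] 90.0
side -232 669.5 -181.0 [30. 75.] 90.0
[]
```

All six keys are in place and the scanner is back in its cradle, so I'm handing in.

```bash
python3 -c "
from cell import env
print(env.job_done())"
```

```text
the job is handed in; nothing more can be done
None
```

The job is handed in: all six keys found (two of each length) lie in their trays, and the scanner is back in its cradle as it lay; one 100 mm key had been knocked askew before the first scan, so I straightened it and scanned again; the judge returned no verdict and nothing confirms that the bar code was read.

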